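# Bung the open plug well, then show the spark plug to the inspection camera

## Robot

A 7-joint arm with a two-finger parallel gripper is mounted at the origin on a cart in front of the work surface, level with it; the furniture and walls round the work are solid. World frame = base frame: x ahead of the robot, y to its left, z up, the work surface at z = 0. Lengths are in m, angles in rad, forces in N, time in s.
With the tool pointing down it reaches from about 0.425 to 0.875 m from the base axis. Payload 4.7 kg.
Tool frame: the origin (TCP) lies at the very end of the fingers, on their centre line; the grasp point (between the pads) lies 19 mm behind it; x points along the fingers, z is the direction in which the jaws open and shut, and the axes are right-handed (so a half turn about x gives the same grasp; the last joint's range is limited). The gripper opens to 87 mm and grips with 3 to 60 N. Pads are 19 mm wide; open, the fingers measure 117 mm over their backs; the gripper's body (75 mm by 190 mm) begins 51 mm behind the grasp point.
Start: joints at [-1.184, 0.321, -0.07, 1.45, 0.023, 1.371, -0.057], TCP at [0.237, 0.605, 0.223] pointing down, gripper open.
Joint ranges: [-2.86, 2.86], [-0.3, 2.09], [-1.38, 1.24], [0.06, 2.45], [-1.56, 4.7], [0.09, 2.05], [-2.69, 2.69]. Speed limits (rad/s): [2.57, 2.57, 3.14, 3.14, 3.14, 3.14, 3.14].

## Interface

Orientations are given as a rotation vector (axis times angle).
In Python, from bench import telemetry, viewer, workorder gives the robot as it stands.
- The arm moves only by the shell command python3 -m creep 'ROWS' [FORCE]. ROWS is JSON, a list of rows, each an object of numbers: "fingers": the opening, from 0 (shut) to 1 (fully open); "x", "y", "z": the shift along the tool's x, y, z in units of 40 mm (1.0 is 40 mm); "twist": the turn about the tool's x in units of 5 degrees (1.0 is 5 degrees). In form: [{"fingers": .., "x": .., "y": .., "z": .., "twist": ..}, ...]. A call has 1 to 20 rows; each row is the pose to reach, as a shift and turn from the pose commanded when the call began, along the tool's axes at that moment; what a row does not reach only later rows make up. A row lasts 1/12 s, in which the tool goes at most 41.7 mm and 7.16 degrees, less where a joint would pass 70% of its speed; a pose out of reach is approached as far as the arm can. A call with a gripper value outside its range is refused whole. The fingers move at their own pace and stop on an object; FORCE is the grip in N (left out, the last holds). Time passes only in rows, so rows that repeat a pose let the fingers close. It gives the time, the measured TCP pose, the force and the opening at its end, in the units of the state.
- telemetry.get_state(): the state, without advancing time (a new reading comes with each control period).
- viewer.get_image(name): name is "scene" or "top"; returns a dict with "pixels" (400x640x3 uint8, red, green, blue), "z_map" (400x640 float32, m along the optical axis (not along the pixel's ray), 0 where there is no reading), "K" (3x3 intrinsics, pixels), "xyz" and "attitude" of the camera in the world. Camera axes: x right, y up, looking along -z (the intrinsics and any distortion apply to the point x, -y, -z); pixel columns grow to the right and rows downward; lengths in m; the calibration is good to about 2 mm. A picture is of the moment at which its call begins.
- workorder.close_job(): hands the job in, once; it reports no verdict.
The state is a dict: "time": time; "joint_positions": joint angles; "qd": joint speeds; "joint_torque": joint torques, N m; "position": TCP position; "tool_rot": TCP orientation; "ft_force": force on the tool from outside, world axes, zero at the start; "torque": the same for the moment, N m; "grip_width": opening from 0.0 (shut) to 1.0 (fully open).
Only numpy, scipy, OpenCV 4.12 (cv2) and the standard library are available. Lean on these libraries where they do the work, as an engineer would, in place of code of your own. Each camera call takes 0.05 s, during which the arm holds its last target.

## Task

The spark plug has been unscrewed from the small engine to be looked at. So that no dirt falls into the cylinder meanwhile, first close the open plug well in the top of the engine with the black rubber bung, pushed in until its rim sits on the well, and let go of it. Then pick up the spark plug, which lies between the vice and the engine, and finish holding it still in the air in front of the inspection camera, its firing end pointing straight into the lens along the camera's line of sight and 100 mm from the glass; do not touch the camera, and leave the tools on the bench alone.

Things in the scene. Friction and masses are not known exactly. Their poses are not given: they have to be found in the camera images.
- plug: Spark plug, 77 mm long, 50 g, lying on the bench between vice and engine, along its own y axis. Origin: under the middle of its length, on the bench; the plug's axis runs 10 mm above the origin along y. The threaded metal firing end with the bent electrode points to +y, the white insulator with the terminal to the other side. Its hexagon nut, 24 mm wide over the corners across x and 20 mm high, 12 mm long, lies at y = 0 to +12 mm: grasp it there.
- plug_tip (a point): Centre of the plug's firing end, 38 mm from the middle of the plug on its axis; axes as plug.
- plug_terminal (a point): Centre of the plug's other end (the terminal on the white insulator); axes as plug.
- bung: Black rubber bung, 57 mm tall, 35 g, standing on its narrow end. Origin: centre of the narrow end, z up. Tapered shank 20 mm in diameter at the bottom, 25.6 mm at z = 30 mm; then a round rim 36 mm in diameter from z = 30 to 34 mm; then a round pull knob 18 mm in diameter from z = 34 to 57 mm, to be grasped.
- well (a point): Centre of the mouth of the open plug well: a round hole 28 mm in diameter and 32 mm deep, straight down, in a round boss of 45 mm diameter in the middle of the engine's top, 176 mm above the bench; z up. The cooling fins round the boss end 13 mm below its mouth. When the bung is home its rim rests on this mouth, its origin 30 mm below this point.
- engine: Small air-cooled engine, about 150 mm (x) by 160 mm (y) and 176 mm tall, fixed. Origin: centre of its underside, z up. A tall open cardboard carton, over 0.3 m high, stands fixed close behind it (5 to 10 cm): carry things round on the robot's side of the carton.
- camera_stand: Inspection camera stand, fixed: base plate 120 x 100 x 14 mm, column 327 mm tall. Origin: under the base's centre on the bench, x to the rear of the camera, z up. The camera head (62 mm wide with its yoke) looks to -x and is tilted downwards on its hinge, 270 mm above the bench and 20 mm in front of the origin.
- camera_tilt (a joint): Downward tilt of the camera head, rad (0 = looks level). The joint is stiff and stays where it is.
- lens (a point): Centre of the camera's lens glass. x points backwards along the line of sight (the camera looks to -x), y sideways and level, z at right angles.
- focus (a point): The point on the line of sight 100 mm in front of the lens glass, where the plug's firing end must be held; axes as lens.
- bench_vice: Bench vice bolted to the bench, fixed, 252 mm (x) by 150 mm (y); its top is 141 mm above the bench. Origin under its middle, 20 mm below the bench top.
- ratchet: Ratchet handle, 34 x 192 x 32 mm, lying along its y at the bench's front edge; origin under its middle. Bystander.
- spanner: Combination spanner, 21 x 149 x 5 mm, lying along its y on the right of the engine; origin under its middle. Bystander.
- pliers: Pliers, 58 x 177 x 13 mm, lying along their y on the left of the bench; origin under their middle. Bystander.

How it is judged:
On the way:
1. the bung is fully home in the plug well and let go (z of bung in the frame of well below -0.0275 m and horizontal distance between bung and well below 0.003 m and angle between bung's own z axis and vertical below 0.08 rad and contact force between the fingers and bung below 0.1 N), for 0.3 s.
At the end, for the whole second after the job is handed in: The bung is home in the well (rim within 2.5 mm of the mouth, centred within 3 mm, upright) and released; the fingers hold the spark plug still in the air, its firing end within 12 mm of the point 100 mm in front of the lens and towards the lens, its axis within 0.2 rad of the line of sight (all of step 1 and distance between plug_tip and focus below 0.012 m and angle between the y axis of plug and the x axis of lens, either way round below 0.2 rad and distance between plug_terminal and lens above 0.15 m and height (world z) of plug above 0.12 m and linear speed of plug below 0.02 m/s and angular speed of plug below 0.2 rad/s and contact force between the fingers and plug above 1 N and contact force between plug and camera_stand below 0.1 N); the arm keeps its last pose, push and grip.
It fails at once if the camera is touched (contact force between anything else and camera_stand above 1 N).
It fails at once if a tool lying on the bench is moved by more than 2 cm (distance of any of ratchet, spanner, pliers from where it was at the start of the episode above 0.02 m).
It also fails if it takes over 56 s, if anything falls off the work surface, if the arm or the gripper's body presses on something with over 40 N, if the wrist force passes 120 N, or if a joint passes its speed limit or range.

## Working session

There is one attempt and no reset: what is moved stays moved. The work goes in short steps, Python scripts to look and compute and a shell command to move; the robot and the scene stay as the last step left them, time stands still between calls to the robot, and variables do not carry over. Pictures are saved under pics/ and viewed, and the job is handed in when it is done.

```bash
ls -la; mkdir -p pics; python3 - <<'E'
from bench import telemetry, viewer
import cv2, numpy as np
print(telemetry.get_state())
for n in ("scene","top"):
    d=viewer.get_image(n); np.savez(f"pics/{n}0.npz",**d)
    cv2.imwrite(f"pics/{n}0.png",d["pixels"][:,:,::-1]); print(n,d["K"],d["xyz"],d["attitude"],d.keys())
E
```

```text
total 12
drwxr-xr-x  3 agent agent 4096 Dec  7 05:15 .
drwxr-xr-x 23 root  root  4096 Dec  7 05:15 ..
drwxr-xr-x  2 agent agent 4096 Dec  7 05:15 pics
{'time': 0.0, 'joint_positions': array([-1.18387617,  0.32182066, -0.07007493,  1.45164997,  0.02259509,
        1.37082418, -0.05691268]), 'qd': array([ 0.00016637, -0.00079733,  0.00011987,  0.00071805,  0.00089696,
        0.00086518,  0.00024048]), 'joint_torque': array([-6.13786688e-05, -4.91290069e+01, -4.03837077e-01, -3.12521124e+01,
       -6.36851834e-02,  4.37316787e-02,  1.98548432e-04]), 'position': array([0.23660772, 0.60481258, 0.22147554]), 'tool_rot': array([-0.93150265,  1.36438209,  0.92959022]), 'ft_force': array([-0.31380856,  0.09865742,  0.16499721]), 'torque': array([0.00049271, 0.04387453, 0.02508656]), 'grip_width': 0.9956703677763526}
scene [[416.13143621   0.         315.71405795]
 [  0.         416.13143621 201.4896387 ]
 [  0.           0.           1.        ]] [-0.15808257 -0.5368031   0.94289842] [ 0.7446774  -0.39770774 -0.88415249] dict_keys(['pixels', 'z_map', 'K', 'xyz', 'attitude'])
top [[436.40603701   0.         323.84414258]
 [  0.         436.40603701 198.78658481]
 [  0.           0.           1.        ]] [-0.1345913  -0.15505484  1.49543361] [ 0.39519225 -0.34098584 -1.4338825 ] dict_keys(['pixels', 'z_map', 'K', 'xyz', 'attitude'])
```

View pics/scene0.png

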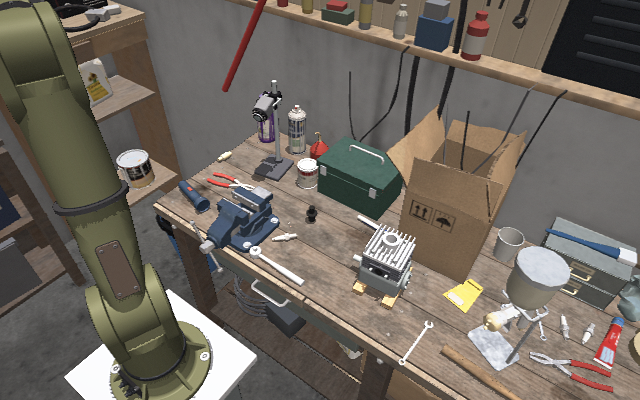

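View pics/top0.png

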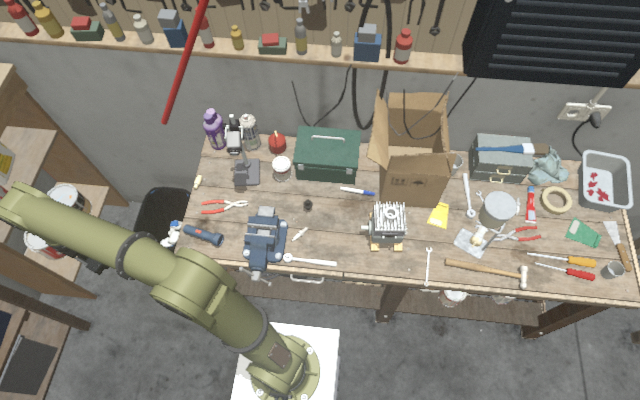

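The scene view shows the vice at about (240,220), the plug at (284,237), the bung at (312,214), the engine with its well at (392,240) and the camera at (265,110). In the top view the bung is at (307,204), the plug at (300,233), the well at (391,213) and the camera at (235,135). Next I'll zoom in and measure.

```bash
cat > h.py <<'E'
import numpy as np, cv2
from scipy.spatial.transform import Rotation as R
def load(n): return dict(np.load(f"pics/{n}.npz"))
def proj(d,p):
    c=R.from_rotvec(d["attitude"]).inv().apply(np.atleast_2d(p)-d["xyz"])
    z=-c[:,2]; K=d["K"]
    return np.c_[K[0,0]*c[:,0]/z+K[0,2], -K[1,1]*c[:,1]/z+K[1,2]]
def ray(d,u,v):
    K=d["K"]; r=np.array([(u-K[0,2])/K[0,0],-(v-K[1,2])/K[1,1],-1.])
    return R.from_rotvec(d["attitude"]).apply(r)
def onplane(d,u,v,z):
    r=ray(d,u,v); return d["xyz"]+r*(z-d["xyz"][2])/r[2]
def cloud(d,u0,u1,v0,v1):
    v,u=np.mgrid[v0:v1,u0:u1]; z=d["z_map"][v0:v1,u0:u1]; K=d["K"]
    p=np.stack([(u-K[0,2])/K[0,0]*z,-(v-K[1,2])/K[1,1]*z,-z],-1)
    return R.from_rotvec(d["attitude"]).apply(p.reshape(-1,3)).reshape(p.shape)+d["xyz"]
def crop(d,u0,u1,v0,v1,name,s=None):
    im=d["pixels"][v0:v1,u0:u1,::-1]; s=s or min(800//(u1-u0),600//(v1-v0))
    cv2.imwrite(f"pics/{name}.png",cv2.resize(im,None,fx=s,fy=s,interpolation=cv2.INTER_CUBIC)); print(name,s)
E
python3 - <<'E'
from h import *
s=load("scene0");t=load("top0")
crop(s,180,440,70,310,"sz"); crop(t,190,430,100,280,"tz")
print((s["z_map"]==0).mean())
# check depth vs. bench
for d,u,v in((s,330,250),(t,330,240),(s,312,208),(t,307,202),(s,284,237),(t,300,233),(s,392,240),(t,391,213)):
    print(u,v,cloud(d,u,u+1,v,v+1)[0,0].round(3), onplane(d,u,v,0).round(3))
E
```

```text
sz 2
tz 3
0.00416015625
330 250 [ 0.519 -0.118 -0.001] [ 0.518 -0.118  0.   ]
330 240 [ 0.465 -0.098  0.001] [ 0.465 -0.098  0.   ]
312 208 [ 0.581 -0.005  0.057] [ 0.629  0.029 -0.   ]
307 202 [ 0.581 -0.001  0.062] [0.612 0.006 0.   ]
284 237 [0.47  0.016 0.01 ] [0.477 0.022 0.   ]
300 233 [0.473 0.013 0.021] [0.481 0.015 0.   ]
392 240 [ 0.529 -0.294  0.153] [ 0.662 -0.247  0.   ]
391 213 [ 0.528 -0.301  0.144] [ 0.599 -0.317  0.   ]
```

```bash
python3 - <<'E'
from h import *
s=load("scene0");t=load("top0")
crop(s,245,325,70,180,"scam"); crop(t,215,275,110,190,"tcam"); crop(s,265,330,195,255,"sbp");crop(t,285,325,190,250,"tbp");crop(s,355,420,215,275,"sen");crop(t,365,415,195,255,"ten")
# montage
ims=[cv2.imread(f"pics/{n}.png") for n in("scam","tcam","sbp","tbp","sen","ten")]
ims=[cv2.resize(i,(260,290)) for i in ims]
cv2.imwrite("pics/mont.png",np.vstack([np.hstack(ims[:3]),np.hstack(ims[3:])]))
E
```

```text
scam 5
tcam 7
sbp 10
tbp 10
sen 10
ten 10
```

View pics/sz.png

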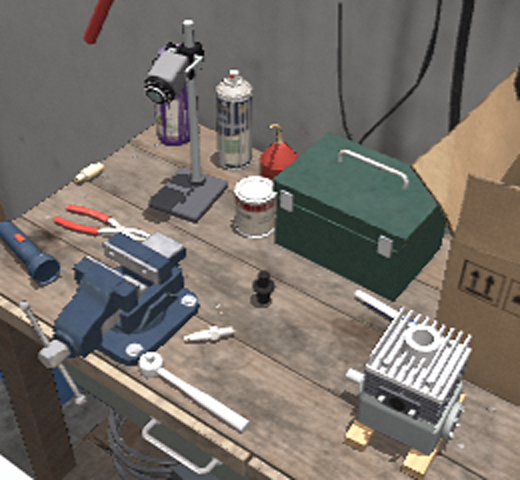

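View pics/mont.png

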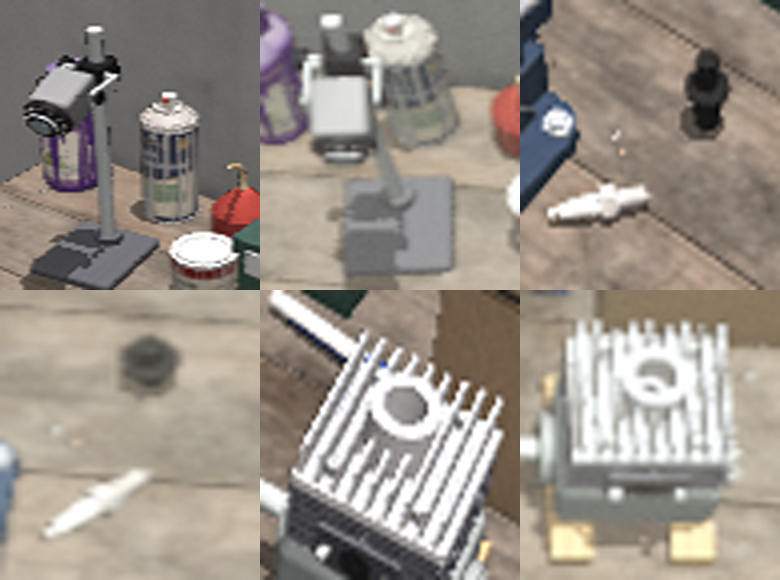

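The crops show the camera head looking toward the robot. The bung is upright, the plug lies by the vice with its two ends visible, and the boss ring around the well is clear. Next I'll look at the plug close up, to tell its ends apart, and get precise numbers.

View pics/sbp.png

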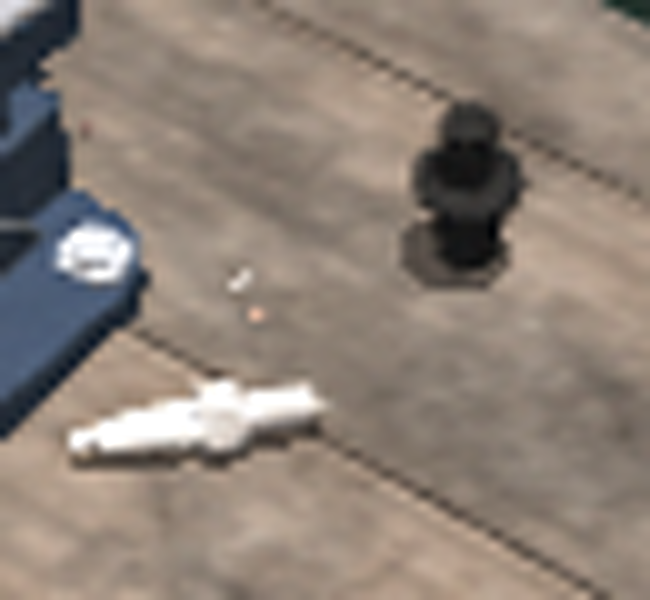

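View pics/sen.png

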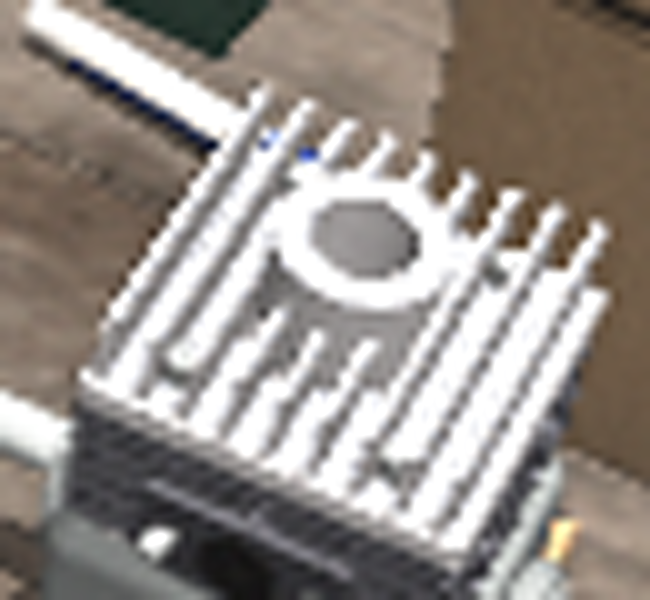

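View pics/scam.png

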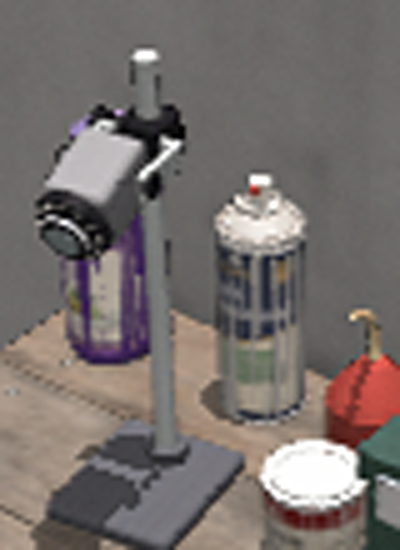

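```bash
python3 - <<'E'
from h import *
from scipy.spatial.transform import Rotation as R
from bench import telemetry
st=telemetry.get_state(); M=R.from_rotvec(st["tool_rot"]).as_matrix(); print("tool axes cols",M.round(3))
for n in("scene0","top0"):
    d=load(n); im=d["pixels"].astype(int)
    # plug
    w=(265,310,225,250) if n=="scene0" else (285,315,222,246)
    c=cloud(d,*w); m=(c[...,2]>0.005)&(c[...,2]<0.04)&(c[...,0]>0.4)&(c[...,0]<0.53)&(c[...,1]>-0.04)&(c[...,1]<0.07)
    p=c[m]; 
    hsv=cv2.cvtColor(d["pixels"],cv2.COLOR_RGB2HSV)
    sub=hsv[w[2]:w[3],w[0]:w[1]]
    m2=(sub[...,2]>175)&(sub[...,1]<60)
    k,l,stt,cen=cv2.connectedComponentsWithStats(m2.astype(np.uint8)); i=1+np.argmax(stt[1:,4])
    v,u=np.nonzero(l==i); P=np.array([onplane(d,a+w[0],b+w[2],0.012) for a,b in zip(u,v)])
    mu=P.mean(0); U=np.linalg.svd(P[:,:2]-mu[:2])[2][0]; t=(P[:,:2]-mu[:2])@U
    print(n,"plug npx",len(u),"axis",U,"ends",mu[:2]+U*t.min(),mu[:2]+U*t.max(),"len",np.ptp(t),"mid",mu[:2]+U*(t.min()+t.max())/2)
    # bung
    w=(298,326,198,228) if n=="scene0" else (296,318,192,216)
    sub=d["pixels"][w[2]:w[3],w[0]:w[1]].max(2); c=cloud(d,*w)
    m=(sub<90)&(c[...,2]>0.004)&(c[...,2]<0.07); p=c[m]; print("bung n",m.sum(),"top pts",p[p[:,2]>0.05].mean(0).round(4), p[:,:2].min(0),p[:,:2].max(0),p[:,2].max())
E
```

```text
tool axes cols [[-0.001 -0.931  0.364]
 [-0.002  0.364  0.931]
 [-1.    -0.    -0.002]]
scene0 plug npx 113 axis [-0.72252947  0.69134012] ends [ 0.50033267 -0.00881931] [0.44241075 0.04660231] len 0.08016547849815703 mid [0.47137171 0.0188915 ]
bung n 119 top pts [ 5.846e-01 -4.000e-04  5.480e-02] [ 0.56850763 -0.01636709] [0.60448331 0.01714806] 0.05792674811930376
top0 plug npx 520 axis [-0.36516912 -0.9309412 ] ends [0.49396123 0.08355041] [ 0.44309787 -0.04611773] len 0.1392871429484287 mid [0.46852955 0.01871634]
bung n 25 top pts [ 0.5815 -0.0023  0.0533] [ 0.57468884 -0.01058342] [0.59032595 0.00835208] 0.05547481026832779
```

The plug's firing end is the right-hand (+x, −y) one: in the crop the hexagon sits at (220,420), just to the right of the middle. The tool can only translate and twist, so it always points down. The camera tilt will therefore have to be made by pivoting the plug in the jaws. Next I'll measure the camera, the well and the plug precisely.

```bash
python3 - <<'E'
from h import *
np.set_printoptions(precision=4,suppress=True)
s=load("scene0");t=load("top0")
# base plate: cloud z .010-.018
for n,d,w in(("s",s,(245,300,140,185)),("t",t,(228,268,150,190))):
    c=cloud(d,*w); m=(abs(c[...,2]-0.014)<0.006)
    hsv=cv2.cvtColor(d["pixels"],cv2.COLOR_RGB2HSV)[w[2]:w[3],w[0]:w[1]]
    m&=~((hsv[...,0]<25)&(hsv[...,1]>60)) 
    k,l,stt,cen=cv2.connectedComponentsWithStats(m.astype(np.uint8)); i=1+np.argmax(stt[1:,4])
    P=c[l==i][:,:2]; r=cv2.minAreaRect((P*1000).astype(np.float32)); print(n,"base",len(P),r)
    cv2.imwrite(f"pics/base_{n}.png",cv2.resize(((l==i)*255).astype(np.uint8),None,fx=8,fy=8,interpolation=0))
# head cloud
for n,d,w in(("s",s,(245,290,75,130)),("t",t,(222,250,112,150))):
    c=cloud(d,*w); print(n); 
    m=(c[...,2]>0.15)&(c[...,2]<0.4)&(c[...,0]<0.95)&(c[...,0]>.5)
    P=c[m]; print(len(P),P.min(0),P.max(0))
    for z in np.arange(.17,.36,.02):
        q=P[abs(P[:,2]-z)<.01]
        if len(q): print(round(z,2),len(q),q.min(0)[:2],q.max(0)[:2],q.mean(0)[:2])
# well: ring centre
for n,d,w in(("s",s,(375,410,225,255)),("t",t,(380,402,202,226))):
    c=cloud(d,*w); m=(abs(c[...,2]-0.176)<0.005); P=c[m]; print(n,"boss",len(P),P.mean(0),P.min(0),P.max(0),cv2.minEnclosingCircle((P[:,:2]*1000).astype(np.float32)))
E
```

```text
s base 537 ((713.9722290039062, 260.7255554199219), (122.33313751220703, 100.88816833496094), 9.372032165527344)
t base 549 ((716.3671264648438, 264.2018127441406), (128.43060302734375, 112.1314926147461), 8.154844284057617)
s
1437 [0.6328 0.2215 0.1502] [0.9269 0.5723 0.3273]
0.17 197 [0.7341 0.2591] [0.9269 0.5721] [0.8981 0.4423]
0.19 202 [0.7337 0.2577] [0.9258 0.5691] [0.8948 0.4249]
0.21 163 [0.7346 0.2589] [0.925  0.5123] [0.8902 0.3917]
0.23 101 [0.6415 0.2327] [0.925  0.4427] [0.8759 0.3587]
0.25 110 [0.6328 0.2248] [0.9255 0.379 ] [0.696  0.2575]
0.27 296 [0.6333 0.2215] [0.7674 0.3071] [0.6837 0.247 ]
0.29 228 [0.6444 0.2317] [0.7601 0.283 ] [0.7019 0.2562]
0.31 32 [0.7335 0.2581] [0.7522 0.2735] [0.741  0.2641]
0.33 14 [0.7342 0.2599] [0.7511 0.2726] [0.742  0.2654]
t
672 [0.6401 0.2233 0.15  ] [0.8863 0.3066 0.3305]
0.17 89 [0.8261 0.247 ] [0.8839 0.2895] [0.8458 0.2653]
0.19 20 [0.8445 0.2473] [0.8638 0.2714] [0.8538 0.2622]
0.25 10 [0.6594 0.2264] [0.7343 0.2489] [0.6844 0.233 ]
0.27 155 [0.643  0.2233] [0.7599 0.3066] [0.702  0.2588]
0.29 334 [0.6401 0.2244] [0.7644 0.3037] [0.6971 0.2576]
0.31 19 [0.693  0.2495] [0.7505 0.271 ] [0.7365 0.2633]
0.33 19 [0.7368 0.2599] [0.7513 0.273 ] [0.7442 0.2658]
s boss 125 [ 0.5124 -0.2955  0.1742] [ 0.4895 -0.3165  0.171 ] [ 0.5359 -0.274   0.1777] ((512.7000732421875, -294.134765625), 23.25262451171875)
t boss 84 [ 0.5136 -0.2952  0.1765] [ 0.4906 -0.3175  0.1718] [ 0.5415 -0.2741  0.181 ] ((516.2372436523438, -294.8332214355469), 26.86423683166504)
```

```bash
python3 - <<'E'
from h import *
s=load("scene0")
crop(s,250,280,85,115,"slens",18)
t=load("top0"); crop(t,385,400,202,224,"twell",25); crop(t,285,320,218,248,"tplug",18)
E
```

```text
slens 18
twell 25
tplug 18
```

View pics/slens.png

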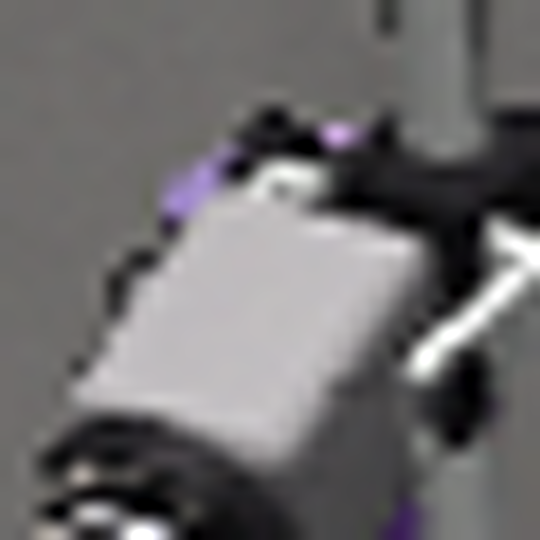

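View pics/tplug.png

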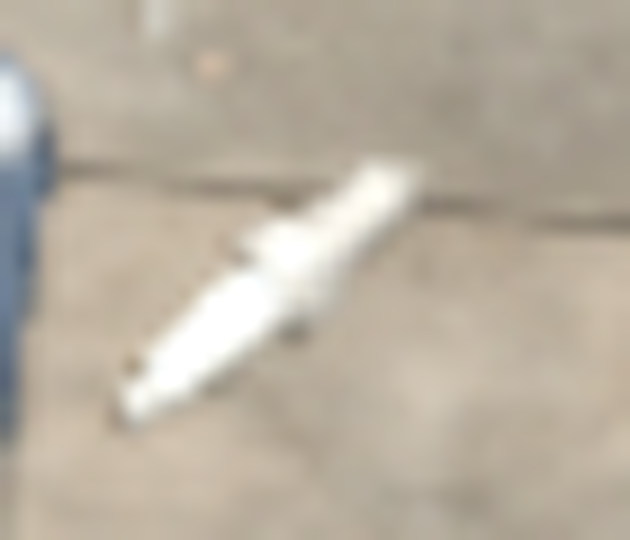

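The top crop shows the plug's tip at pixel (307,227), its terminal at (291.5,240) and its hexagon at (301,232.5). In the scene crop the camera's grey top face is at about (263,103) and the lens at about (256,114). Next I'll fit the head's faces.

```bash
python3 - <<'E'
from h import *
np.set_printoptions(precision=4,suppress=True)
s=load("scene0");t=load("top0")
crop(s,245,275,98,128,"slens2",18)
def plane(P):
    for _ in range(4):
        c=P.mean(0);n=np.linalg.svd(P-c)[2][2]; r=(P-c)@n; P=P[abs(r)<max(.002,1.5*r.std())]
    return c,n*np.sign(n[2]),r.std(),len(P)
# grey top face: bright low-sat pixels of head
for n,d,w in(("s",s,(250,280,88,116)),("t",t,(225,245,125,150))):
    c=cloud(d,*w); px=d["pixels"][w[2]:w[3],w[0]:w[1]].astype(int)
    m=(px.min(2)>140)&(np.ptp(px,axis=2)<25)&(c[...,2]>.24)&(c[...,0]<.8)
    k,l,stt,cen=cv2.connectedComponentsWithStats(m.astype(np.uint8),connectivity=4); i=1+np.argmax(stt[1:,4])
    P=c[l==i]; cc,nn,r,k=plane(P); print(n,cc,nn,r,k,"tilt",np.arctan2(np.hypot(*nn[:2]),nn[2]),"az",np.degrees(np.arctan2(-nn[1],-nn[0])))
    print("face px", cen[i]+[w[0],w[2]], "corners", P.min(0),P.max(0))
# front: dump depth-derived coords along hinge axes
o=np.array([.694,.258,.27]); 
c=cloud(s,245,275,98,128); 
for yaw in (9,):
    a=np.radians(yaw); xh=np.array([np.cos(a),np.sin(a),0]); yh=np.array([-np.sin(a),np.cos(a),0])
    q=c-o; X=q@xh; Y=q@yh; Z=q[...,2]
    for v in range(4,28,2):
        print(v+98,[(u+245,int(X[v,u]*1000),int(Y[v,u]*1000),int(Z[v,u]*1000)) for u in range(2,26,2) if X[v,u]<.1])
E
```

```text
slens2 18
s [0.6765 0.2534 0.2845] [-0.2775 -0.0334  0.9601] 0.0010318791905644638 119 tilt 0.28329352318310635 az 6.865689756598267
face px [263.3391 101.954 ] corners [0.6492 0.2313 0.2718] [0.7407 0.294  0.2942]
t [0.6808 0.2564 0.2943] [ 0.5937 -0.7939  0.1314] 0.006738883039106079 130 tilt 1.4390380235292852 az 126.78726348926398
face px [231.8821 137.5325] corners [-0.1346 -0.1551  0.2664] [0.7423 0.2931 1.4954]
102 [(257, -22, 17, 12), (259, -21, 10, 14), (261, -17, 6, 13), (263, -18, -1, 16), (265, -15, -7, 16), (267, -12, -12, 16), (269, -12, -20, 18)]
104 [(255, -30, 19, 9), (257, -28, 14, 10), (259, -27, 7, 11), (261, -26, 0, 12), (263, -20, -2, 10), (265, -22, -11, 14), (267, -19, -16, 14), (269, -16, -22, 14)]
106 [(255, -39, 14, 8), (257, -36, 8, 9), (259, -35, 1, 10), (261, -31, -2, 9), (263, -33, -11, 13), (265, -25, -13, 9), (267, -25, -20, 11), (269, -15, -21, 6)]
108 [(255, -46, 9, 6), (257, -46, 2, 8), (259, -40, 0, 6), (261, -41, -8, 9), (263, -34, -11, 6), (265, -35, -18, 9), (267, -30, -23, 8), (269, -20, -23, 2)]
110 [(253, -55, 11, 4), (255, -53, 5, 5), (257,
[... 312 characters left out ...]
2, -11)]
114 [(253, -59, 10, -7), (255, -60, 1, -3), (257, -57, -3, -3), (259, -52, -6, -6), (261, -53, -14, -3), (263, -49, -19, -4), (265, -41, -21, -7), (267, -28, -20, -15), (269, -21, -22, -17)]
116 [(253, -55, 13, -17), (255, -57, 4, -13), (257, -58, -3, -10), (259, -60, -12, -6), (261, -49, -11, -13), (263, -49, -19, -10), (265, -43, -22, -13), (267, -37, -25, -15), (269, -17, -19, -28)]
118 [(255, -55, 6, -22), (257, -56, -1, -19), (259, -57, -9, -16), (261, -55, -15, -15), (263, -41, -13, -24), (265, -46, -23, -18), (267, -31, -20, -27)]
120 [(257, -53, 1, -29), (259, -53, -6, -26), (261, -52, -12, -25), (263, -43, -13, -30), (265, -47, -24, -24)]
122 []
124 [(251, -965, -651, 672)]
```

View pics/slens2.png

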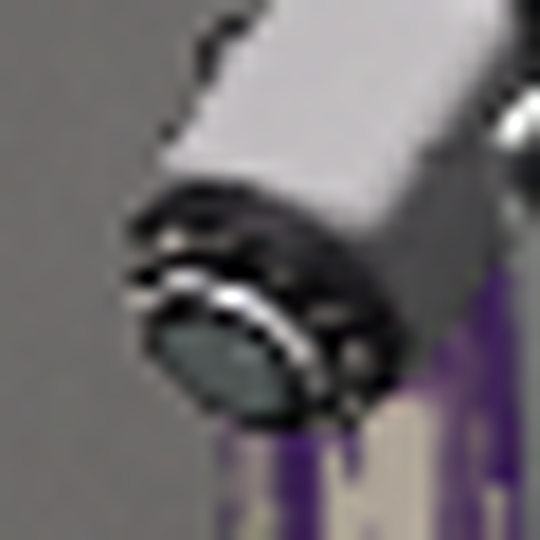

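The scene crop shows the lens glass centre at pixel (257,117), about 57 mm in front of the hinge and 15 mm below it. The tilt comes to about 0.27 rad from both that and the top-face plane. Next I'll refine the bung and the well by rays, and make a height map of the vice and engine.

```bash
python3 - <<'E'
from h import *
np.set_printoptions(precision=4,suppress=True)
s=load("scene0");t=load("top0")
print("lens",cloud(s,256,259,116,119).reshape(-1,3).mean(0), np.median(cloud(s,256,259,116,119).reshape(-1,3),0))
print("bung knob top scene",onplane(s,311.55,206.75,.057))
# bung dark blob in both
for n,d,w in(("s",s,(298,326,200,226)),("t",t,(296,318,194,214))):
    g=d["pixels"][w[2]:w[3],w[0]:w[1]].max(2); 
    m=(g<75).astype(np.uint8); k,l,stt,cen=cv2.connectedComponentsWithStats(m); i=1+np.argmax(stt[1:,4]); print(n,stt[i],cen[i]+[w[0],w[2]])
    cv2.imwrite(f"pics/b{n}.png",cv2.resize(d["pixels"][w[2]:w[3],w[0]:w[1],::-1],None,fx=16,fy=16,interpolation=0))
# hole: grey interior in white ring, boss outline
for n,d,w in(("s",s,(378,408,226,252)),("t",t,(382,402,203,223))):
    px=d["pixels"][w[2]:w[3],w[0]:w[1]]; print(n); 
    m=(px.min(2)<185).astype(np.uint8)
    k,l,stt,cen=cv2.connectedComponentsWithStats(m,connectivity=4)
    for i in range(1,k):
        if 30<stt[i,4]<200: print(stt[i]+[w[0],w[2],0,0,0],cen[i]+[w[0],w[2]],onplane(d,*(cen[i]+[w[0],w[2]]),.176))
# plug
for q in((307.2-.47,227.2-.47),(291.9-.47,240.5-.47),(301.1-.47,232.7-.47)): print("plug top",onplane(t,*q,.012))
for q in((265+32-.45,195+39.8-.45),(265+7-.45,195+44-.45),(265+21.8-.45,195+41.8-.45)): print("plug scene",onplane(s,*q,.012))
# height map
H=np.zeros((110,160))
for d in(s,t):
    c=cloud(d,0,640,0,400).reshape(-1,3); k=(c[:,0]>.3)&(c[:,0]<.85)&(c[:,1]>-.4)&(c[:,1]<.4)&(c[:,2]<.45)
    i=((c[k,0]-.3)/.005).astype(int); j=((.4-c[k,1])/.005).astype(int); np.maximum.at(H,(i,j),c[k,2])
np.save("pics/H.npy",H)
im=cv2.applyColorMap((np.clip(H/.3,0,1)*255).astype(np.uint8),cv2.COLORMAP_JET)
im=cv2.resize(im[::-1],None,fx=5,fy=5,interpolation=0)
for k in range(0,16): cv2.putText(im,f"{.4-.05*k:.2f}",(k*50,10),0,.3,(255,255,255))
for k in range(0,11): cv2.putText(im,f"{.85-.05*k:.2f}",(0,k*50+5),0,.3,(255,255,255))
cv2.imwrite("pics/H.png",im)
E
python3 -c "
import cv2,numpy as np
a=cv2.imread('pics/bs.png');b=cv2.imread('pics/bt.png')
h=max(a.shape[0],b.shape[0]);f=lambda i:np.pad(i,((0,h-i.shape[0]),(0,0),(0,0)))
o=np.hstack([f(a),f(b)]);print(o.shape,a.shape);cv2.imwrite('pics/bb.png',o[:600,:800])"
```

```text
lens [0.637  0.2462 0.2554] [0.637  0.2459 0.2557]
bung knob top scene [ 0.585 -0.001  0.057]
s [  9   6  10  17 121] [311.3967 213.8017]
t [10  9  4  3  8] [307.5  204.25]
s
[386 235  11   8  68] [390.9853 238.3971] [ 0.512  -0.2962  0.176 ]
[378 240  21  12 117] [386.9573 246.8376] [ 0.482  -0.3014  0.176 ]
t
plug top [ 0.5039 -0.0075  0.012 ]
plug top [0.4456 0.0413 0.012 ]
plug top [0.4797 0.012  0.012 ]
plug scene [ 0.4996 -0.0083  0.012 ]
plug scene [0.4419 0.041  0.012 ]
plug scene [0.475  0.0113 0.012 ]
(416, 800, 3) (416, 448, 3)
```

View pics/H.png

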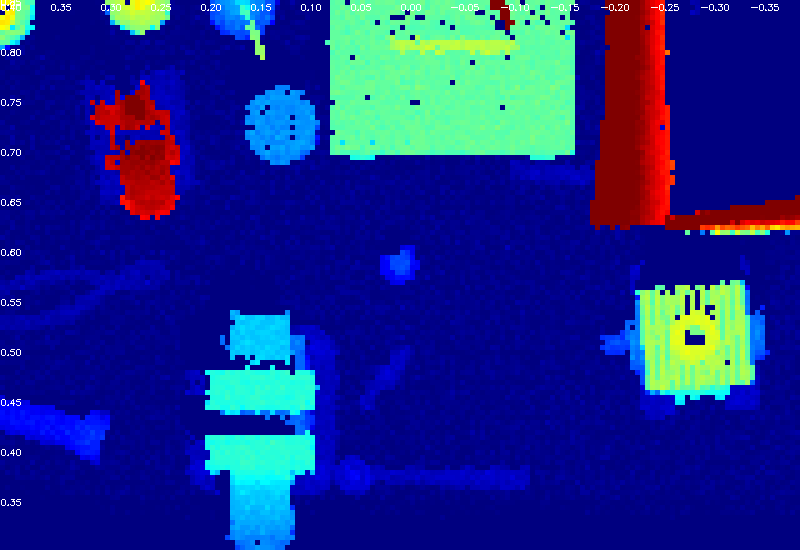

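View pics/bb.png

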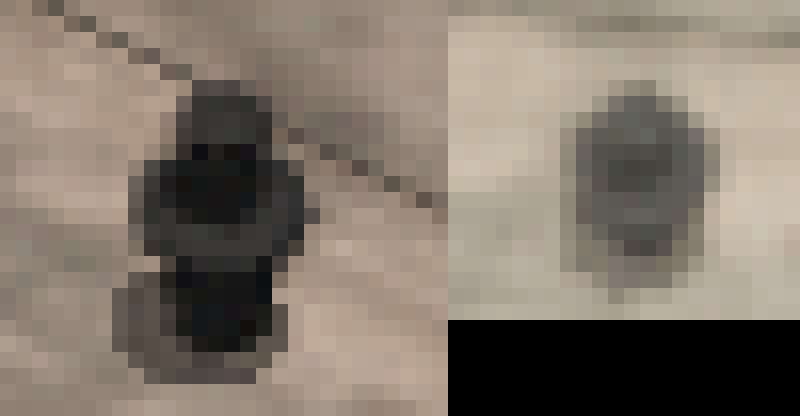

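The height map shows the vice at y 0.09–0.21, the engine top at about (0.512,−0.295), the carton from x≈0.625 and the camera head around (0.64–0.76, 0.22–0.30). The bung crop puts the knob top at scene pixel (311.6,206.6), which gives (0.585,−0.001), and the sizes agree. I'll move over the bung now; the present twist suits both the bung and the well.

```bash
python3 -m creep '[{"fingers":1,"x":0,"y":-13.62,"z":-10.93},{"fingers":1,"x":0,"y":-13.62,"z":-10.93},{"fingers":1,"x":0,"y":-13.62,"z":-10.93},{"fingers":1,"x":0,"y":-13.62,"z":-10.93},{"fingers":1,"x":0,"y":-13.62,"z":-10.93},{"fingers":1,"x":0,"y":-13.62,"z":-10.93},{"fingers":1,"x":0,"y":-13.62,"z":-10.93},{"fingers":1,"x":0,"y":-13.62,"z":-10.93},{"fingers":1,"x":0,"y":-13.62,"z":-10.93},{"fingers":1,"x":0,"y":-13.62,"z":-10.93},{"fingers":1,"x":0,"y":-13.62,"z":-10.93},{"fingers":1,"x":0,"y":-13.62,"z":-10.93},{"fingers":1,"x":0,"y":-13.62,"z":-10.93},{"fingers":1,"x":0,"y":-13.62,"z":-10.93},{"fingers":1,"x":0,"y":-13.62,"z":-10.93},{"fingers":1,"x":0,"y":-13.62,"z":-10.93},{"fingers":0.7,"x":0,"y":-13.62,"z":-10.93},{"fingers":0.7,"x":0,"y":-13.62,"z":-10.93},{"fingers":0.7,"x":2,"y":-13.62,"z":-10.93},{"fingers":0.7,"x":2,"y":-13.62,"z":-10.93}]' 20
cat > snap.py <<'E'
import sys; from h import *; from bench import viewer, telemetry
def snap(n,cam="scene"):
    d=viewer.get_image(cam); np.savez(f"pics/{n}.npz",**d); return d
E
python3 - <<'E'
from snap import *
d=snap("s1"); crop(d,240,400,130,250,"s1")
d=snap("t1","top"); crop(d,250,350,150,250,"t1")
st=telemetry.get_state(); print(st["position"],st["tool_rot"],st["time"],st["joint_positions"].round(2),st["ft_force"])
E
```

```text
s1 5
t1 6
[0.23666373 0.60503202 0.22187986] [-0.93106431  1.36377543  0.92991857] 0.2 [-1.18  0.32 -0.07  1.45  0.02  1.37 -0.06] [ 0.4553128  -0.17650986  0.51601434]$[0]: bad value
```

View pics/s1.png

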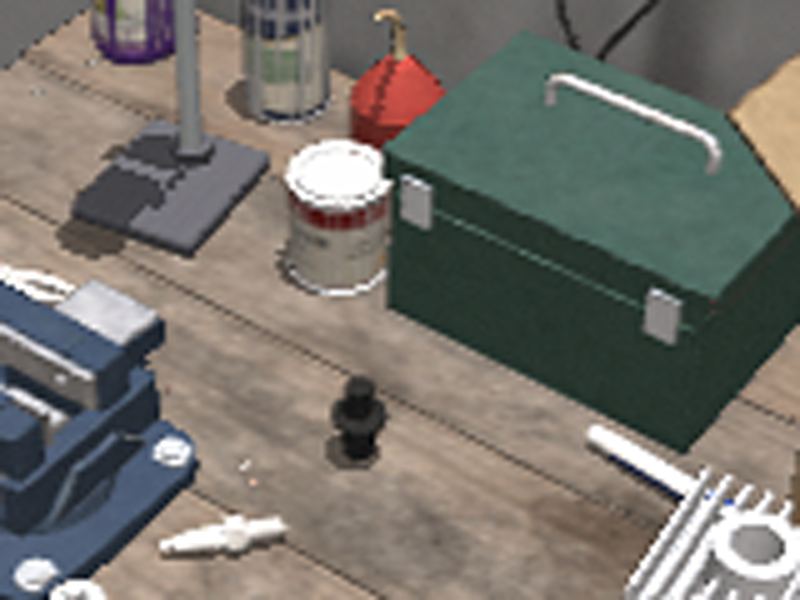

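View pics/t1.png

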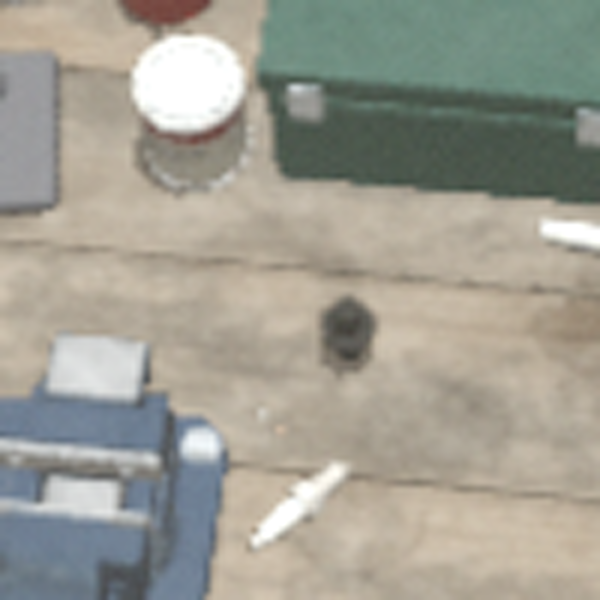

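The pictures show nothing has moved: the bung is at scene pixel (311,212) and the call was refused. I'll check whether the missing "twist" or the value's range caused it.

```bash
python3 -m creep '[{"fingers":1,"x":0,"y":-13.62,"z":-10.93,"twist":0}]' 20; python3 -m creep '[{"fingers":1,"x":0,"y":-1,"z":-0.8}]' 20
```

```text
time: 0.28
position: [0.2501, 0.5747, 0.2209]
tool_rot: [-0.935, 1.362, 0.944]
ft_force: [-1.1, 0.4, 0.6]
grip_width: 1.0$[0]: bad value
```

```bash
python3 -m creep '[{"fingers":1,"x":0,"y":-12.81,"z":-10.28,"twist":0},{"fingers":1,"x":0,"y":-12.81,"z":-10.28,"twist":0},{"fingers":1,"x":0,"y":-12.81,"z":-10.28,"twist":0},{"fingers":1,"x":0,"y":-12.81,"z":-10.28,"twist":0},{"fingers":1,"x":0,"y":-12.81,"z":-10.28,"twist":0},{"fingers":1,"x":0,"y":-12.81,"z":-10.28,"twist":0},{"fingers":1,"x":0,"y":-12.81,"z":-10.28,"twist":0},{"fingers":1,"x":0,"y":-12.81,"z":-10.28,"twist":0},{"fingers":1,"x":0,"y":-12.81,"z":-10.28,"twist":0},{"fingers":1,"x":0,"y":-12.81,"z":-10.28,"twist":0},{"fingers":1,"x":0,"y":-12.81,"z":-10.28,"twist":0},{"fingers":1,"x":0,"y":-12.81,"z":-10.28,"twist":0},{"fingers":1,"x":0,"y":-12.81,"z":-10.28,"twist":0},{"fingers":1,"x":0,"y":-12.81,"z":-10.28,"twist":0},{"fingers":1,"x":0,"y":-12.81,"z":-10.28,"twist":0},{"fingers":0.7,"x":0,"y":-12.81,"z":-10.28,"twist":0},{"fingers":0.7,"x":0.5,"y":-12.81,"z":-10.28,"twist":0},{"fingers":0.7,"x":1.5,"y":-12.81,"z":-10.28,"twist":0},{"fingers":0.7,"x":2,"y":-12.81,"z":-10.28,"twist":0},{"fingers":0.7,"x":2,"y":-12.81,"z":-10.28,"twist":0}]' 20
python3 - <<'E'
from snap import *
d=snap("s2"); crop(d,240,400,130,250,"s2")
d=snap("t2","top"); crop(d,250,350,150,250,"t2")
st=telemetry.get_state(); print(st["position"],st["tool_rot"],st["time"],st["joint_positions"].round(2),st["ft_force"],st["grip_width"])
print(R.from_rotvec(st["tool_rot"]).as_matrix().round(3))
E
```

```text
time: 1.95
position: [0.5812, -0.0005, 0.1373]
tool_rot: [-0.928, 1.372, 0.935]
ft_force: [-0.6, 0.4, 0.0]
grip_width: 0.736
s2 5
t2 6
[ 5.84686450e-01 -3.03464323e-04  1.42457616e-01] [-0.93022678  1.36394128  0.93091563] 2.05 [-0.44  0.25  0.46  1.74 -0.12  1.19  1.25] [ 0.58227729 -0.52592261  0.09395297] 0.7125917001154335
[[-0.001 -0.931  0.364]
 [-0.     0.364  0.931]
 [-1.     0.001 -0.001]]
```

View pics/s2.png

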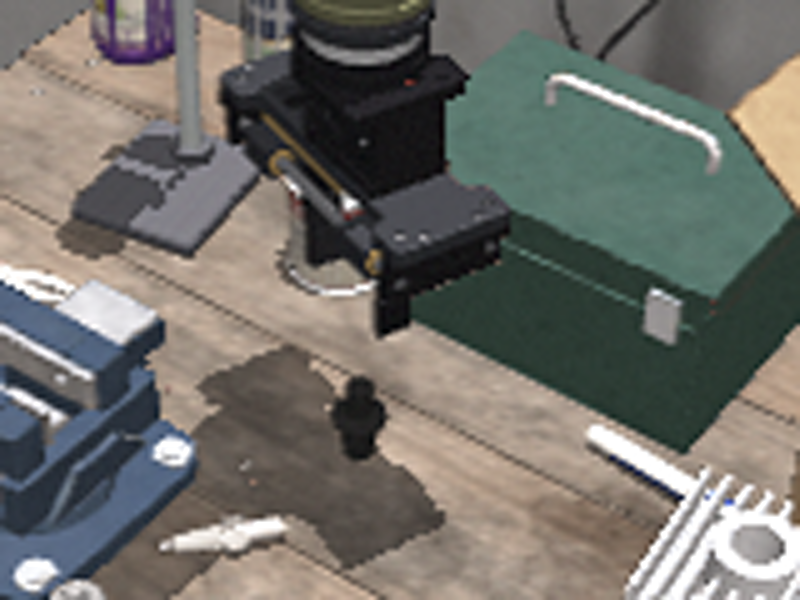

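View pics/t2.png

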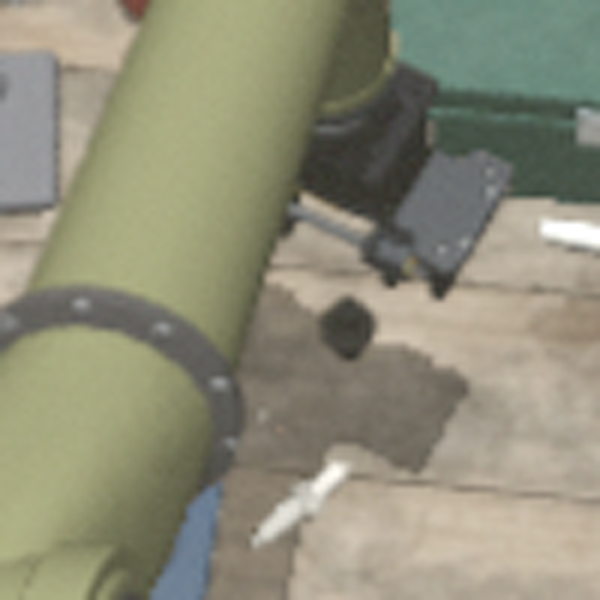

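The gripper hangs above the bung (scene crop (360,400), fingers at (390,310) on the way down), and its position agrees with the measured one. I'll go down and grip the knob.

```bash
python3 -m creep '[{"fingers":0.7,"x":0.8,"y":0,"z":0,"twist":0},{"fingers":0.7,"x":1.6,"y":0,"z":0,"twist":0},{"fingers":0.7,"x":2.2,"y":0,"z":0,"twist":0},{"fingers":0.7,"x":2.6,"y":0,"z":0,"twist":0},{"fingers":0.7,"x":2.6,"y":0,"z":0,"twist":0},{"fingers":0.4,"x":2.6,"y":0,"z":0,"twist":0},{"fingers":0.1,"x":2.6,"y":0,"z":0,"twist":0},{"fingers":0.1,"x":2.6,"y":0,"z":0,"twist":0},{"fingers":0.1,"x":2.6,"y":0,"z":0,"twist":0},{"fingers":0.1,"x":2.6,"y":0,"z":0,"twist":0},{"fingers":0.1,"x":2.6,"y":0,"z":0,"twist":0},{"fingers":0.1,"x":2.6,"y":0,"z":0,"twist":0}]' 25
```

```text
time: 3.05
position: [0.5852, -0.0003, 0.039]
tool_rot: [-0.93, 1.362, 0.93]
ft_force: [0.2, 0.1, -0.8]
grip_width: 0.257
```

```bash
python3 -m creep '[{"fingers":0.1,"x":0,"y":0,"z":0,"twist":0},{"fingers":0.1,"x":0,"y":0,"z":0,"twist":0},{"fingers":0.1,"x":0,"y":0,"z":0,"twist":0},{"fingers":0.1,"x":-1,"y":0,"z":0,"twist":0},{"fingers":0.1,"x":-2,"y":0,"z":0,"twist":0},{"fingers":0.1,"x":-3,"y":0,"z":0,"twist":0},{"fingers":0.1,"x":-4,"y":0,"z":0,"twist":0},{"fingers":0.1,"x":-5,"y":0,"z":0,"twist":0},{"fingers":0.1,"x":-5.25,"y":-0.13,"z":-1,"twist":0},{"fingers":0.1,"x":-5.25,"y":-0.26,"z":-2,"twist":0},{"fingers":0.1,"x":-5.25,"y":-0.4,"z":-3,"twist":0},{"fingers":0.1,"x":-5.25,"y":-0.53,"z":-4,"twist":0},{"fingers":0.1,"x":-5.25,"y":-0.66,"z":-5,"twist":0},{"fingers":0.1,"x":-5.25,"y":-0.8,"z":-6,"twist":0},{"fingers":0.1,"x":-5.25,"y":-0.9,"z":-6.8,"twist":0},{"fingers":0.1,"x":-5.25,"y":-0.96,"z":-7.3,"twist":0},{"fingers":0.1,"x":-5.25,"y":-0.985,"z":-7.535,"twist":0},{"fingers":0.1,"x":-5.25,"y":-0.985,"z":-7.535,"twist":0},{"fingers":0.1,"x":-5.25,"y":-0.985,"z":-7.535,"twist":0}]' 25
python3 - <<'E'
from snap import *
d=snap("s3"); crop(d,330,450,170,260,"s3")
d=snap("t3","top"); crop(d,350,430,170,240,"t3")
st=telemetry.get_state(); print(st["position"],st["tool_rot"],st["time"],st["joint_positions"].round(2),st["ft_force"],st["grip_width"])
E
```

```text
time: 4.63
position: [0.5123, -0.2942, 0.2482]
tool_rot: [-0.93, 1.362, 0.932]
ft_force: [1.0, 0.1, -0.0]
grip_width: 0.193
s3 6
t3 8
[ 0.51312887 -0.2927973   0.2482432 ] [-0.93198097  1.36065276  0.93389095] 4.7333 [-0.11  0.21  0.68  1.59 -0.13  1.39  1.79] [0.44509609 0.40224725 0.39495044] 0.19533178237447768
```

View pics/s3.png

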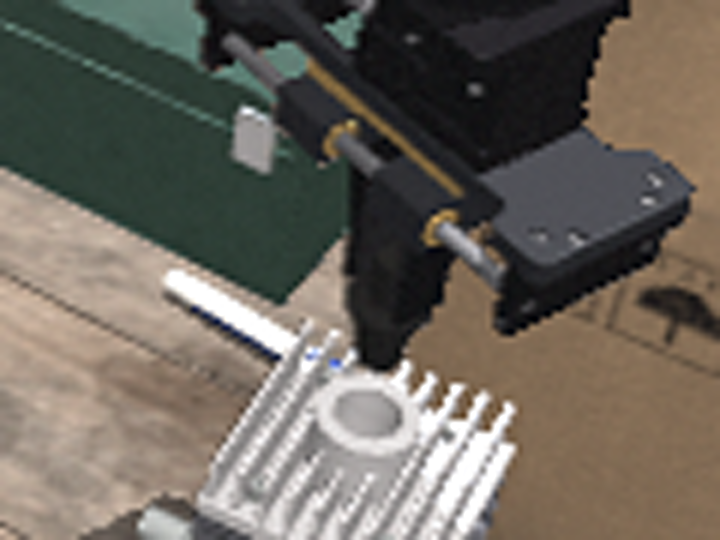

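View pics/t3.png

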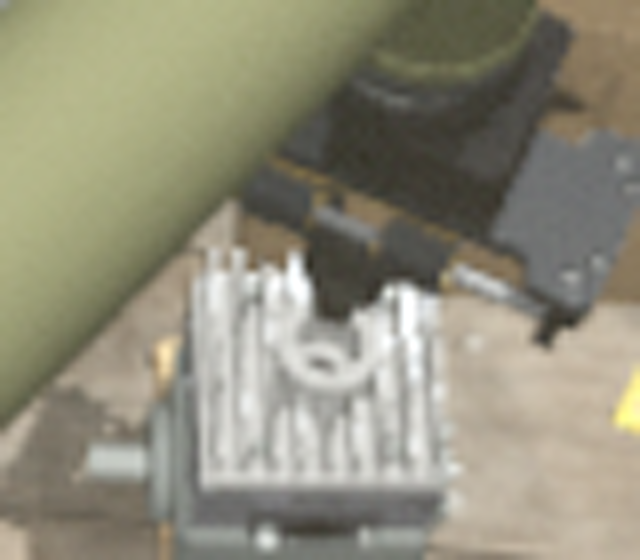

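The bung hangs from the fingers at scene crop (378,340), just behind the boss ring at (367,410) as seen from this camera. I'll measure the shank against the well from the same view's depth.

```bash
cat > m.py <<'E'
from snap import *
from scipy.optimize import least_squares
np.set_printoptions(precision=4,suppress=True)
def fitc(P,r):
    f=lambda q:np.hypot(P[:,0]-q[0],P[:,1]-q[1])-r
    return least_squares(f,P[:,:2].mean(0)+[.01,.01],loss="soft_l1",f_scale=.001)
E
python3 - <<'E'
from m import *
d=load("s3"); w=(380,410,210,250); c=cloud(d,*w); px=d["pixels"][w[2]:w[3],w[0]:w[1]]
dark=px.max(2)<95
near=dark&(np.hypot(c[...,0]-.51,c[...,1]+.295)<.05)
for z0 in np.arange(.2,.26,.006):
    q=c[near&(abs(c[...,2]-z0)<.003)]
    if len(q)>3: print(round(z0,3),len(q),q.mean(0),"x",q[:,0].min(),q[:,0].max(),"y",q[:,1].min(),q[:,1].max())
P=c[near&(c[...,2]>.205)&(c[...,2]<.232)]; zr=P[:,2]
# tapered radius: bottom .209 assumed
f=lambda q:np.hypot(P[:,0]-q[0],P[:,1]-q[1])-(.010+.0028*np.clip((zr-.2085)/.03,0,1))
r=least_squares(f,P[:,:2].mean(0)+[.008,.008],loss="soft_l1",f_scale=.001); print("shank centre",r.x,len(P),np.sqrt((r.fun**2).mean()))
# columns of the shank per row, for a ray check
for v in range(224,234):
    u=np.nonzero(dark[v-w[2]])[0]+w[0]; u=u[(u>382)&(u<400)]; print(v,u.min() if len(u) else None,u.max() if len(u) else None)
# boss: white annulus
for n in("s3","s1","s0"):
    d=load(n if n!="s0" else "scene0"); w=(375,410,225,255); c=cloud(d,*w); m=(abs(c[...,2]-.175)<.005)&(np.hypot(c[...,0]-.512,c[...,1]+.295)<.03); P=c[m]
    dist=np.hypot(P[:,0]-.512,P[:,1]+.2955)
    o=P[dist>.0135]; print(n,"boss",P[:,:2].min(0),P[:,:2].max(0),P.mean(0),(P[:,:2].min(0)+P[:,:2].max(0))/2)
st=telemetry.get_state(); print(st["position"])
E
```

```text
0.212 10 [ 0.5072 -0.2999  0.2122] x 0.5026315044307655 0.5132433699943822 y -0.3037310184076094 -0.29217168695451556
0.218 10 [ 0.5042 -0.2955  0.2173] x 0.5012094489808091 0.508365422247585 y -0.302480368990443 -0.2878619275497876
0.224 15 [ 0.5052 -0.2984  0.224 ] x 0.5012689287844354 0.5121432763846602 y -0.3051664216538039 -0.2876314928580267
0.23 11 [ 0.5026 -0.2962  0.2294] x 0.4997803970353982 0.5075125053521835 y -0.30363730599495276 -0.28710036883828205
0.236 6 [ 0.4994 -0.3011  0.2383] x 0.49699094403507205 0.5043441928014132 y -0.30898529959333776 -0.29412801929440746
0.242 48 [ 0.503  -0.2949  0.242 ] x 0.49311479846456074 0.513817771104809 y -0.3118113468291964 -0.278507005946858
0.248 22 [ 0.5059 -0.2954  0.2488] x 0.49594117401385673 0.5153750253201773 y -0.31439340550651085 -0.27683741280155966
0.254 34 [ 0.5046 -0.2972  0.2538] x 0.4936063950633942 0.5157305574789534 y -0.3137415444188334 -0.274748269628426
shank centre [ 0.5134 -0.2934] 46 0.0009538792958322282
224 389 399
225 389 398
226 389 397
227 389 397
228 390 396
229 390 397
230 390 396
231 392 395
232 None None
233 None None
s3 boss [ 0.4908 -0.3174] [ 0.5346 -0.274 ] [ 0.5114 -0.2958  0.1739] [ 0.5127 -0.2957]
s1 boss [ 0.489  -0.3169] [ 0.5342 -0.2745] [ 0.512  -0.296   0.1739] [ 0.5116 -0.2957]
s0 boss [ 0.4895 -0.3171] [ 0.5359 -0.274 ] [ 0.512  -0.2954  0.1738] [ 0.5127 -0.2955]
[ 0.5131 -0.2928  0.2482]
```

The shank centre is (0.5134,−0.2934) and the well (0.512,−0.2957), so I'll correct by about 2.5 mm along −z of the tool and lower most of the way.

```bash
python3 -m creep '[{"fingers":0.1,"x":0,"y":0,"z":-0.06,"twist":0},{"fingers":0.1,"x":0.3,"y":0,"z":-0.06,"twist":0},{"fingers":0.1,"x":0.6,"y":0,"z":-0.06,"twist":0},{"fingers":0.1,"x":0.75,"y":0,"z":-0.06,"twist":0},{"fingers":0.1,"x":0.9,"y":0,"z":-0.06,"twist":0},{"fingers":0.1,"x":1.0,"y":0,"z":-0.06,"twist":0},{"fingers":0.1,"x":1.0,"y":0,"z":-0.06,"twist":0},{"fingers":0.1,"x":1.0,"y":0,"z":-0.06,"twist":0}]' 25
python3 - <<'E'
from m import *
d=snap("s4"); crop(d,350,430,190,260,"s4",8)
d=snap("t4","top"); crop(d,350,430,170,240,"t4")
st=telemetry.get_state(); print(st["position"],st["time"],st["ft_force"],st["grip_width"])
E
```

```text
time: 5.4
position: [0.511, -0.2976, 0.2084]
tool_rot: [-0.93, 1.363, 0.931]
ft_force: [-0.2, 0.8, -0.5]
grip_width: 0.196
s4 8
t4 8
[ 0.5113 -0.2979  0.209 ] 5.5 [-0.04   -0.1257  0.3616] 0.1978536304132633
```

View pics/s4.png

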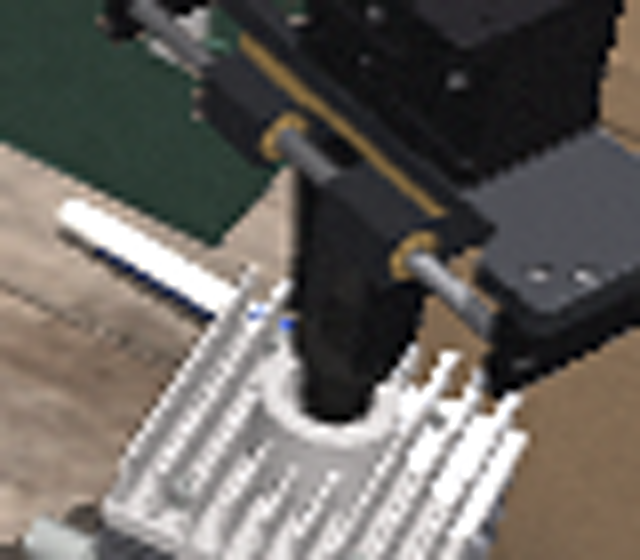

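View pics/t4.png

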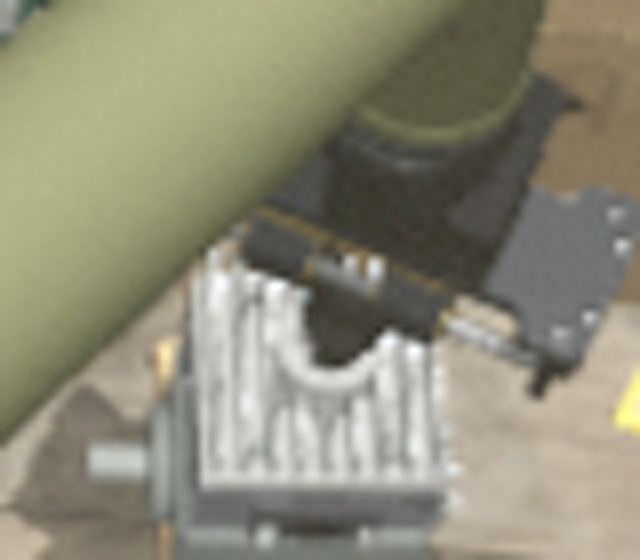

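In the scene crop the shank (centre (338,415)) is just entering the ring (centre about (331,395)). The arm had still been settling, so the correction was about 2.5 mm too much. I'll take that back and lower with a force check.

```bash
python3 -m creep '[{"fingers":0.1,"x":0,"y":0,"z":0.06,"twist":0},{"fingers":0.1,"x":0,"y":0,"z":0.06,"twist":0},{"fingers":0.1,"x":0.1,"y":0,"z":0.06,"twist":0},{"fingers":0.1,"x":0.2,"y":0,"z":0.06,"twist":0},{"fingers":0.1,"x":0.3,"y":0,"z":0.06,"twist":0},{"fingers":0.1,"x":0.4,"y":0,"z":0.06,"twist":0},{"fingers":0.1,"x":0.4,"y":0,"z":0.06,"twist":0},{"fingers":0.1,"x":0.4,"y":0,"z":0.06,"twist":0}]' 25
python3 -m creep '[{"fingers":0.1,"x":0.06,"y":0,"z":0,"twist":0},{"fingers":0.1,"x":0.12,"y":0,"z":0,"twist":0},{"fingers":0.1,"x":0.16,"y":0,"z":0,"twist":0},{"fingers":0.1,"x":0.18,"y":0,"z":0,"twist":0},{"fingers":0.1,"x":0.2,"y":0,"z":0,"twist":0},{"fingers":0.1,"x":0.2,"y":0,"z":0,"twist":0}]' 25
python3 - <<'E'
from m import *
d=snap("s5"); crop(d,350,430,190,260,"s5",8)
E
```

```text
time: 6.17
position: [0.5118, -0.2952, 0.1921]
tool_rot: [-0.93, 1.363, 0.931]
ft_force: [0.7, -0.2, 0.3]
grip_width: 0.202
time: 6.67
position: [0.5122, -0.2953, 0.1849]
tool_rot: [-0.931, 1.362, 0.93]
ft_force: [0.4, 0.7, 0.9]
grip_width: 0.2
s5 8
```

View pics/s5.png

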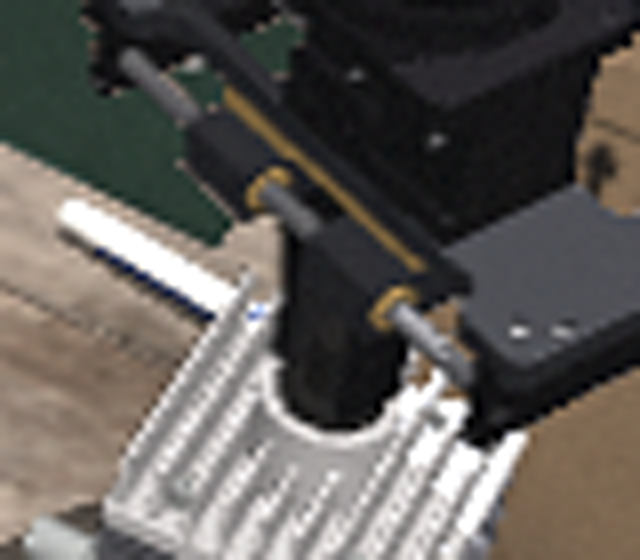

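The rim now covers the hole (crop (338,405)) with an even white ring around it, and there is no side force. I'll push a bit more and watch the force.

```bash
python3 -m creep '[{"fingers":0.1,"x":0.03,"y":0,"z":0,"twist":0},{"fingers":0.1,"x":0.06,"y":0,"z":0,"twist":0},{"fingers":0.1,"x":0.06,"y":0,"z":0,"twist":0}]' 25
python3 -m creep '[{"fingers":0.1,"x":0.03,"y":0,"z":0,"twist":0},{"fingers":0.1,"x":0.06,"y":0,"z":0,"twist":0},{"fingers":0.1,"x":0.06,"y":0,"z":0,"twist":0}]' 25
```

```text
time: 6.97
position: [0.5126, -0.2952, 0.1844]
tool_rot: [-0.931, 1.36, 0.93]
ft_force: [-1.6, 3.9, 11.5]
grip_width: 0.198
time: 7.22
position: [0.5127, -0.2951, 0.184]
tool_rot: [-0.931, 1.359, 0.93]
ft_force: [-5.9, 6.4, 21.3]
grip_width: 0.197
```

The descent stopped at z = 0.184 with 21 N upward, so the rim is resting on the mouth. I'll ease off, release and go straight up.

```bash
python3 -m creep '[{"fingers":0.1,"x":-0.08,"y":0,"z":0,"twist":0},{"fingers":0.5,"x":-0.08,"y":0,"z":0,"twist":0},{"fingers":0.6,"x":-0.08,"y":0,"z":0,"twist":0},{"fingers":0.6,"x":-0.08,"y":0,"z":0,"twist":0},{"fingers":0.6,"x":-0.08,"y":0,"z":0,"twist":0},{"fingers":0.6,"x":-0.08,"y":0,"z":0,"twist":0},{"fingers":0.6,"x":-0.6,"y":0,"z":0,"twist":0},{"fingers":0.6,"x":-1.2,"y":0,"z":0,"twist":0},{"fingers":0.6,"x":-2,"y":0,"z":0,"twist":0},{"fingers":0.6,"x":-2,"y":0,"z":0,"twist":0},{"fingers":0.6,"x":-2,"y":0,"z":0,"twist":0}]' 25
python3 - <<'E'
from m import *
d=snap("s6"); crop(d,350,430,190,260,"s6",8)
w=(378,408,220,250);c=cloud(d,*w);px=d["pixels"][w[2]:w[3],w[0]:w[1]];m=(px.max(2)<95)&(abs(c[...,2]-.18)<.004)&(np.hypot(c[...,0]-.512,c[...,1]+.295)<.03)
print(m.sum(),c[m].mean(0) if m.sum() else 0)
st=telemetry.get_state(); print(st["position"],st["time"],st["ft_force"],st["grip_width"])
E
```

```text
time: 8.13
position: [0.5127, -0.2962, 0.2615]
tool_rot: [-0.932, 1.361, 0.927]
ft_force: [-0.9, 1.3, 0.1]
grip_width: 0.599
s6 8
79 [ 0.5079 -0.2981  0.1787]
[ 0.512  -0.2956  0.2599] 8.1833 [ 0.3131  0.6768 -0.2816] 0.6031109616586193
```

View pics/s6.png

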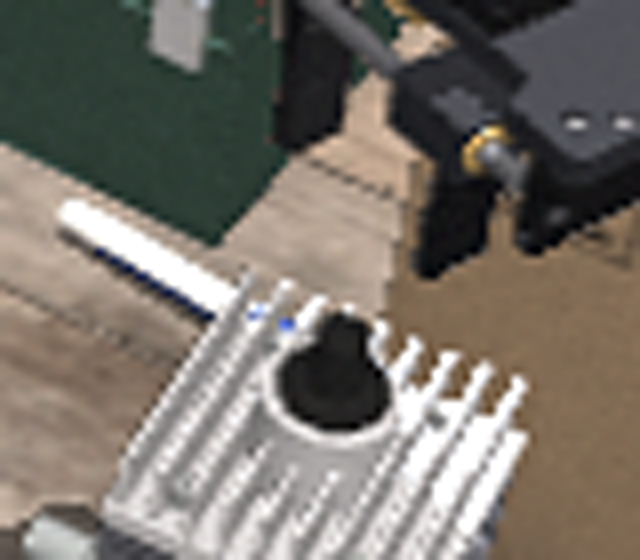

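The bung's rim sits evenly on the boss (crop (335,395)) with the knob upright at (345,335), and the fingers are well clear. Next is the plug. I'll check the clearance between the gripper body and the vice at the grasp pose.

```bash
python3 - <<'E'
import numpy as np
H=np.load("pics/H.npy"); a=np.radians(49); o=np.array([.4765,.012])
for i in range(110):
  for j in range(160):
    p=np.array([.3+.005*i+.0025,.4-.005*j-.0025])-o
    A=p@[np.cos(a),np.sin(a)];B=p@[-np.sin(a),np.cos(a)]
    if H[i,j]>.05 and abs(A)<.105 and abs(B)<.055: print((p+o).round(3),round(A,3),round(B,3),H[i,j].round(3))
E
python3 -m creep '[{"fingers":0.6,"x":0,"y":0.4,"z":0.75,"twist":0.5},{"fingers":0.6,"x":0,"y":0.8,"z":1.5,"twist":1},{"fingers":0.6,"x":0,"y":1.2,"z":2.26,"twist":1.5},{"fingers":0.6,"x":0,"y":1.6,"z":3,"twist":2},{"fingers":0.6,"x":0.5,"y":2,"z":3.77,"twist":2.5},{"fingers":0.6,"x":1,"y":2.4,"z":4.5,"twist":3},{"fingers":0.6,"x":1.5,"y":2.8,"z":5.3,"twist":3.5},{"fingers":0.6,"x":2,"y":3.2,"z":6,"twist":3.94},{"fingers":0.6,"x":2.5,"y":3.5,"z":6.6,"twist":3.94},{"fingers":0.6,"x":3,"y":3.63,"z":6.84,"twist":3.94},{"fingers":0.6,"x":3.5,"y":3.63,"z":6.84,"twist":3.94},{"fingers":0.6,"x":3.8,"y":3.63,"z":6.84,"twist":3.94},{"fingers":0.6,"x":3.8,"y":3.63,"z":6.84,"twist":3.94},{"fingers":0.6,"x":3.8,"y":3.63,"z":6.84,"twist":3.94}]' 25
python3 - <<'E'
from m import *
d=snap("s7"); crop(d,220,340,150,260,"s7",5)
d=snap("t7","top"); crop(d,250,350,170,260,"t7",6)
st=telemetry.get_state(); print(st["position"],R.from_rotvec(st["tool_rot"]).as_matrix(),st["time"],st["ft_force"],st["grip_width"])
E
```

```text
[0.472 0.088] 0.054 0.053 0.122
[0.478 0.093] 0.061 0.052 0.122
[0.478 0.088] 0.058 0.049 0.101
[0.482 0.103] 0.072 0.055 0.068
[0.482 0.098] 0.068 0.052 0.068
[0.488 0.103] 0.076 0.051 0.069
[0.488 0.098] 0.072 0.048 0.068
[0.492 0.112] 0.086 0.054 0.104
[0.492 0.103] 0.079 0.047 0.069
[0.492 0.098] 0.075 0.044 0.068
[0.498 0.118] 0.093 0.053 0.098
[0.498 0.112] 0.09 0.05 0.097
[0.498 0.108] 0.086 0.047 0.084
[0.498 0.103] 0.082 0.044 0.07
[0.498 0.098] 0.078 0.04 0.064
[0.502 0.122] 0.1 0.053 0.1
[0.502 0.118] 0.097 0.05 0.093
[0.502 0.112] 0.093 0.046 0.096
[0.502 0.108] 0.089 0.043 0.071
[0.502 0.103] 0.085 0.04 0.072
[0.502 0.098] 0.082 0.036 0.073
[0.507 0.122] 0.104 0.049 0.098
[0.507 0.118] 0.1 0.046 0.102
[0.507 0.112] 0.096 0.043 0.1
[0.507 0.108] 0.092 0.039 0.071
[0.507 0.103] 0.089 0.036 0.078
[0.507 0.098] 0.085 0.033 0.072
[0.512 0.118] 0.103 0.042 0.096
[0.512 0.112] 0.099 0.039 0.097
[0.512 0.108] 0.096 0.035 0.074
[0.512 0.103] 0.092 0.032 0.071
[0.512 0.098] 0.088 0.029 0.073
[0.518 0.112] 0.103 0.035 0.094
time: 9.35
position: [0.4749, 0.0121, 0.1064]
tool_rot: [-0.667, 1.469, 0.668]
ft_force: [0.3, 0.2, -0.0]
grip_width: 0.603
s7 5
t7 6
[0.4766 0.0121 0.1081] [[ 0.0005 -0.7537  0.6572]
 [ 0.      0.6572  0.7537]
 [-1.     -0.0003  0.0003]] 9.45 [ 0.2712 -0.8967 -0.2116] 0.5982477062948863
```

View pics/s7.png

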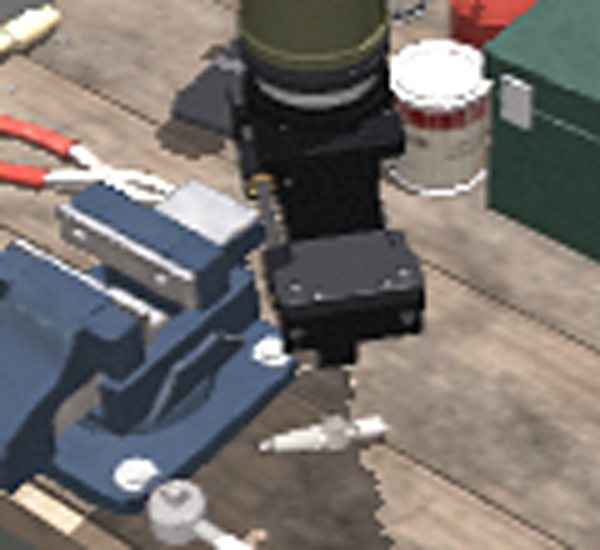

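View pics/t7.png

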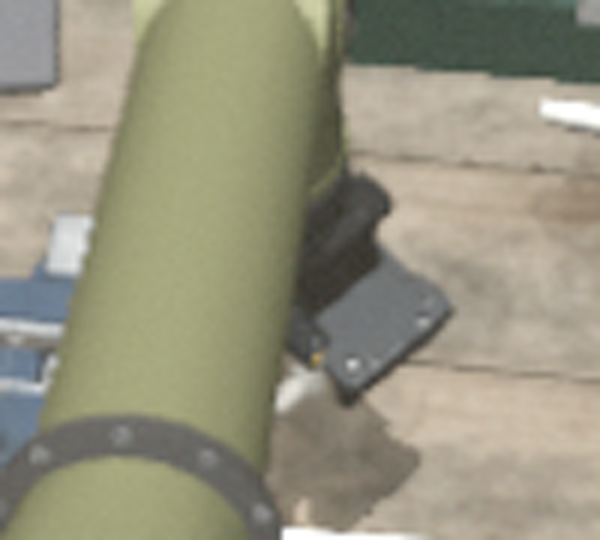

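The scene crop shows the plug unmoved at (325,435) with the hexagon under the fingers. However, the vice's side wall (z≈0.07) would lie under a corner of the gripper body at the full grasp pose. I'll grip at a slightly turned yaw and a little higher, slide the plug clear of the vice, then regrip properly.

```bash
python3 -m creep '[{"fingers":0.6,"x":0.5,"y":-0.05,"z":0,"twist":1.2},{"fingers":0.6,"x":1,"y":-0.05,"z":0,"twist":1.2},{"fingers":0.6,"x":1.6,"y":-0.05,"z":0,"twist":1.2},{"fingers":0.6,"x":2.1,"y":-0.05,"z":0,"twist":1.2},{"fingers":0.6,"x":2.4,"y":-0.05,"z":0,"twist":1.2},{"fingers":0.6,"x":2.53,"y":-0.05,"z":0,"twist":1.2},{"fingers":0.6,"x":2.53,"y":-0.05,"z":0,"twist":1.2},{"fingers":0.4,"x":2.53,"y":-0.05,"z":0,"twist":1.2},{"fingers":0.2,"x":2.53,"y":-0.05,"z":0,"twist":1.2},{"fingers":0.2,"x":2.53,"y":-0.05,"z":0,"twist":1.2},{"fingers":0.2,"x":2.53,"y":-0.05,"z":0,"twist":1.2},{"fingers":0.2,"x":2.53,"y":-0.05,"z":0,"twist":1.2},{"fingers":0.2,"x":2.53,"y":-0.05,"z":0,"twist":1.2}]' 6
```

```text
time: 10.53
position: [0.4784, 0.0112, 0.0071]
tool_rot: [-0.586, 1.489, 0.586]
ft_force: [0.3, -0.5, 2.1]
grip_width: 0.255
```

The fingers stopped at 22 mm, as expected across the hexagon's corners. I'll slide the plug 50 mm towards −y, open, lower and regrip.

```bash
python3 -m creep '[{"fingers":0.2,"x":0,"y":-0.2,"z":-0.19,"twist":0},{"fingers":0.2,"x":0,"y":-0.4,"z":-0.37,"twist":0},{"fingers":0.2,"x":0,"y":-0.6,"z":-0.56,"twist":0},{"fingers":0.2,"x":0,"y":-0.8,"z":-0.75,"twist":0},{"fingers":0.2,"x":0,"y":-0.91,"z":-0.85,"twist":0},{"fingers":0.2,"x":0,"y":-0.91,"z":-0.85,"twist":0},{"fingers":0.5,"x":0,"y":-0.91,"z":-0.85,"twist":0},{"fingers":0.5,"x":0,"y":-0.91,"z":-0.85,"twist":0},{"fingers":0.5,"x":0,"y":-0.91,"z":-0.85,"twist":0},{"fingers":0.5,"x":0,"y":-0.91,"z":-0.85,"twist":0}]' 6
python3 - <<'E'
from m import *
d=snap("s8"); crop(d,240,340,180,270,"s8",6)
E
```

```text
time: 11.37
position: [0.4774, -0.0387, 0.0062]
tool_rot: [-0.587, 1.491, 0.587]
ft_force: [0.0, 0.4, 0.1]
grip_width: 0.459
s8 6
```

View pics/s8.png

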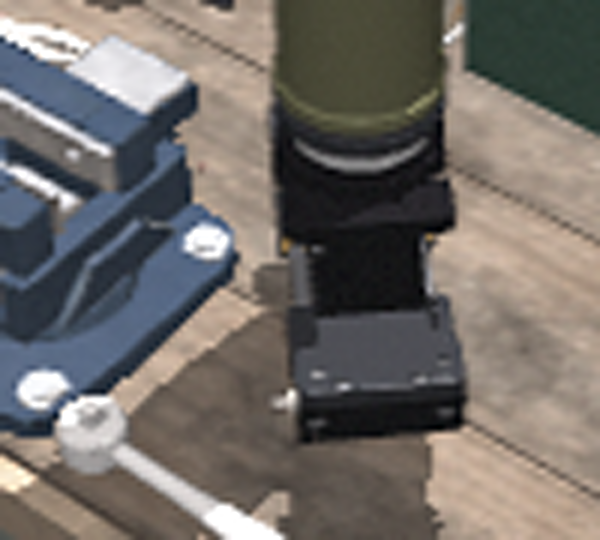

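The plug lies between the open fingers, with its terminal end showing at crop (280,402), left of the gripper body. I'll work out the grasp offset from the terminal while regripping slightly lower.

```bash
python3 - <<'E'
from m import *
d=load("s8"); p=onplane(d,240+278/6-.4,180+402/6-.4,.011); print(p)
st=telemetry.get_state(); M=R.from_rotvec(st["tool_rot"]).as_matrix(); print((p-st["position"])@M, st["position"])
E
python3 -m creep '[{"fingers":0.5,"x":0.05,"y":0,"z":0,"twist":0},{"fingers":0.5,"x":0.07,"y":0,"z":0,"twist":0},{"fingers":0.2,"x":0.07,"y":0,"z":0,"twist":0},{"fingers":0.2,"x":0.07,"y":0,"z":0,"twist":0},{"fingers":0.2,"x":0.07,"y":0,"z":0,"twist":0},{"fingers":0.2,"x":0.07,"y":0,"z":0,"twist":0},{"fingers":0.2,"x":0.07,"y":0,"z":0,"twist":0},{"fingers":0.2,"x":0.07,"y":0,"z":0,"twist":0}]' 20
```

```text
[ 0.4437 -0.0123  0.011 ]
[-0.0048  0.0423 -0.0068] [ 0.4775 -0.0386  0.0062]
time: 12.08
position: [0.4777, -0.0389, 0.0038]
tool_rot: [-0.586, 1.49, 0.586]
ft_force: [0.1, -0.6, 0.5]
grip_width: 0.246
```

```bash
python3 -m creep '[{"fingers":0.2,"x":-0.4,"y":0,"z":0,"twist":0},{"fingers":0.2,"x":-1.2,"y":0,"z":0,"twist":0},{"fingers":0.2,"x":-2,"y":0,"z":0,"twist":0},{"fingers":0.2,"x":-2.8,"y":0,"z":0,"twist":1},{"fingers":0.2,"x":-3.6,"y":0,"z":0,"twist":2},{"fingers":0.2,"x":-4.4,"y":-0.5,"z":-0.2,"twist":3},{"fingers":0.2,"x":-4.65,"y":-1.1,"z":-0.5,"twist":4},{"fingers":0.2,"x":-4.65,"y":-1.7,"z":-0.8,"twist":5},{"fingers":0.2,"x":-4.65,"y":-2.3,"z":-1.1,"twist":6},{"fingers":0.2,"x":-4.65,"y":-2.8,"z":-1.3,"twist":7},{"fingers":0.2,"x":-4.65,"y":-3.12,"z":-1.46,"twist":8},{"fingers":0.2,"x":-4.65,"y":-3.12,"z":-1.46,"twist":8.6},{"fingers":0.2,"x":-4.65,"y":-3.12,"z":-1.46,"twist":8.6},{"fingers":0.2,"x":-4.65,"y":-3.12,"z":-1.46,"twist":8.6},{"fingers":0.2,"x":-4.65,"y":-3.12,"z":-1.46,"twist":8.6}]' 20
python3 - <<'E'
from m import *
d=snap("s9"); crop(d,290,430,150,260,"s9",5)
d=snap("t9","top"); crop(d,320,420,170,260,"t9",6)
st=telemetry.get_state(); print(st["position"],R.from_rotvec(st["tool_rot"]).as_matrix(),st["time"],st["ft_force"],st["grip_width"],st["joint_positions"])
E
```

```text
time: 13.33
position: [0.52, -0.1692, 0.1896]
tool_rot: [-0.001, 1.571, 0.002]
ft_force: [-0.0, -0.0, -0.7]
grip_width: 0.246
s9 5
t9 6
[ 0.52   -0.1691  0.1897] [[ 0.0001 -0.0012  1.    ]
 [ 0.0005  1.      0.0012]
 [-1.      0.0005  0.0001]] 13.4333 [-0.0144  0.8145 -0.3121] 0.24321663319048106 [-0.2958  0.1286  0.6128  1.7748 -0.078   1.2624  0.338 ]
```

View pics/s9.png

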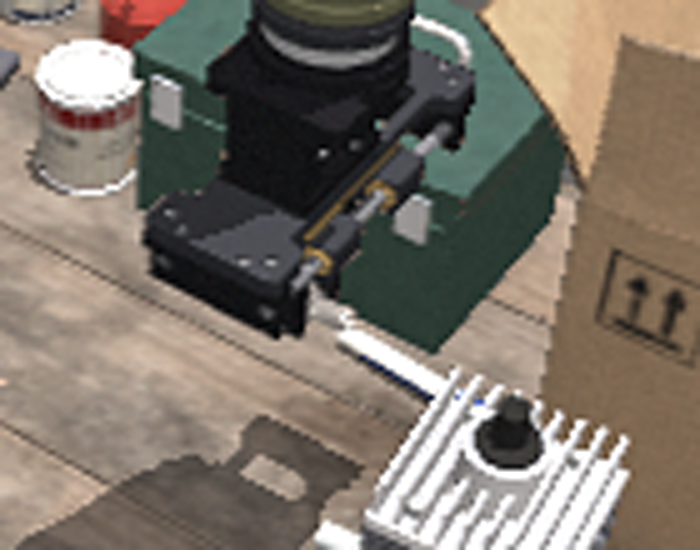

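View pics/t9.png

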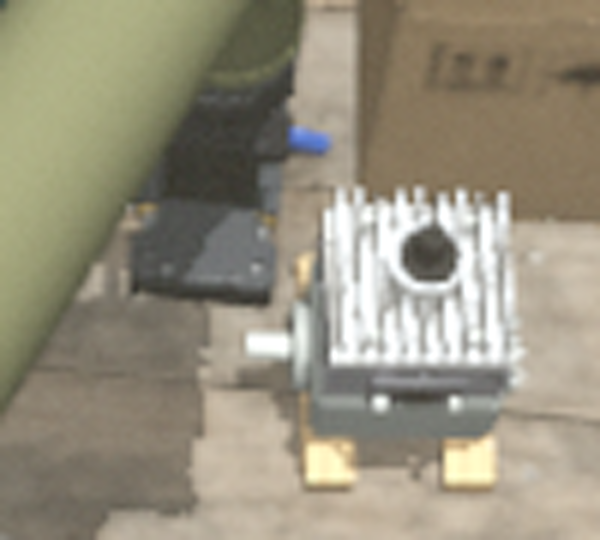

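The plug is held: its firing end sticks out of the fingers at scene crop (330,310)–(350,322), with a white marker pen lying on the bench behind it. I'll measure the protruding part by depth.

```bash
cat > tipm.py <<'E'
from m import *
def plugpts(d,w,tcp,M,rng=.06):
    c=cloud(d,*w); q=(c-tcp)@M   # tool coords
    px=d["pixels"][w[2]:w[3],w[0]:w[1]].astype(int)
    m=(px.max(2)>105)&(abs(q[...,0])<.035)&(abs(q[...,2])<.02)&(abs(q[...,1])<rng)
    return c[m],q[m],np.argwhere(m)[:,::-1]+[w[0],w[2]]
E
python3 - <<'E'
from tipm import *
d=load("s9"); st=telemetry.get_state(); M=R.from_rotvec(st["tool_rot"]).as_matrix()
c,q,uv=plugpts(d,(340,372,200,226),st["position"],M)
for a,b in sorted(zip(q.tolist(),uv.tolist()),key=lambda t:t[0][1]): print(np.array(a)*1000//1,b)
crop(d,345,370,200,222,"s9b",25)
E
```

```text
[ -2. -28.  -5.] [358, 216]
[ -9. -28.   0.] [359, 213]
[ -5. -28.  -4.] [358, 215]
[  0. -28.   1.] [359, 215]
[ -8. -27.  -4.] [358, 214]
[-10. -26.   2.] [359, 212]
[-10. -26.  -2.] [358, 213]
[ -6. -26.  -6.] [357, 215]
[ -3. -25.  10.] [360, 212]
[ -9. -25.  -6.] [357, 214]
[-11. -25.   4.] [359, 211]
[ -9. -24.   2.] [358, 212]
[ -9. -24.  -8.] [356, 214]
[ -9. -24.  -3.] [357, 213]
[-12. -23.   2.] [358, 211]
[-11. -22.  -6.] [356, 213]
[-10. -22.  -1.] [357, 212]
[-12. -22.   0.] [357, 211]
[  0. -22.  -3.] [356, 215]
[ -5. -20.  -6.] [355, 214]
[ -9. -20.  -2.] [356, 212]
[ -9. -20.  -6.] [355, 213]
[-11. -19.  -1.] [356, 211]
[-10. -18.  -4.] [355, 212]
[ -7. -17.  -6.] [354, 213]
[ -3. -17.  -6.] [354, 214]
[-11. -17.  -2.] [355, 211]
[-14. -16.  -1.] [355, 210]
[ -8. -16.   5.] [356, 210]
[ -8. -15.  -4.] [354, 212]
[ -7. -15.  -8.] [353, 213]
[-10. -14.  -2.] [354, 211]
[-10. -14.  -7.] [353, 212]
[-11. -13.  -5.] [353, 211]
[-10. -12.   0.] [354, 210]
[ -9. -11.  -7.] [352, 212]
[-11. -11.  -2.] [353, 210]
[-10. -10.   4.] [354, 209]
[ -3. -10. -10.] [351, 214]
[ -2. -10.  -4.] [352, 213]
[-9. -9. -4.] [352, 211]
[-15.  -9.   0.] [353, 208]
[-11.  -9.  -4.] [352, 210]
[-11.  -9.   1.] [353, 209]
[-14.  -8.  -3.] [352, 209]
[-14.  -6.   0.] [352, 208]
[-14.  -4.   3.] [352, 207]
[-12.  -1.   8.] [352, 206]
s9b 25
```

View pics/s9b.png

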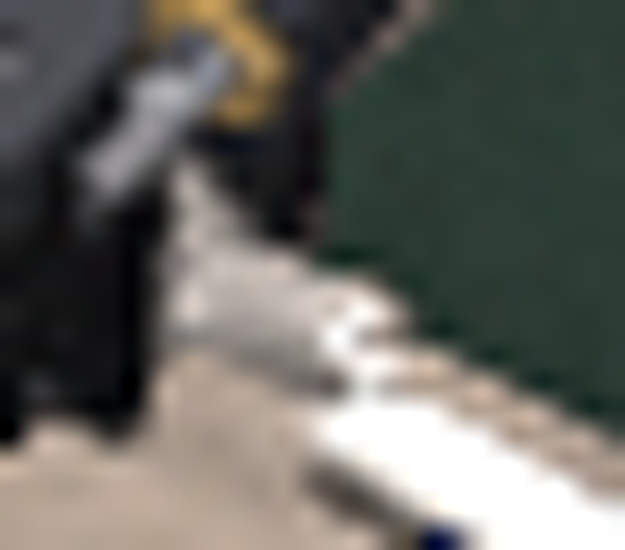

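The firing end extends to about 34 mm from the finger centre line. Its axis is about 5 mm above the finger ends, and it is level and aligned with the tool. Next I'll measure the left fin, where I'll press the firing end up by about 0.28 rad.

```bash
python3 - <<'E'
from m import *
for n,w in(("s6",(340,430,215,300)),("s9",(340,430,215,300)),("t9",(355,410,190,245))):
    d=load(n); c=cloud(d,*w)
    for x in(.49,.505,.52,.535,.55):
        m=(abs(c[...,0]-x)<.006)&(c[...,2]>.155)&(c[...,2]<.171)&(c[...,1]<-.2); P=c[m]
        if len(P): print(n,x,len(P),"ymax",np.sort(P[:,1])[-3:], "z med of left",np.median(P[P[:,1]>P[:,1].max()-.006][:,2]))
# any obstacle left of fins
d=load("s6"); c=cloud(d,300,430,180,320); m=(c[...,0]>.47)&(c[...,0]<.57)&(c[...,1]>-.236)&(c[...,1]<-.17)&(c[...,2]>.02); print(c[m].max(0) if m.any() else None, m.sum())
E
```

```text
s6 0.49 97 ymax [-0.2515 -0.2515 -0.2508] z med of left 0.16117037062337314
s6 0.505 49 ymax [-0.2507 -0.2491 -0.2487] z med of left 0.16052316231255326
s6 0.52 28 ymax [-0.2487 -0.2485 -0.2473] z med of left 0.16045689557565257
s6 0.535 35 ymax [-0.248  -0.2468 -0.246 ] z med of left 0.16011775151103658
s6 0.55 40 ymax [-0.2467 -0.2465 -0.244 ] z med of left 0.15959447874425414
s9 0.49 96 ymax [-0.2517 -0.2512 -0.2497] z med of left 0.1599451006729976
s9 0.505 58 ymax [-0.2503 -0.2493 -0.2489] z med of left 0.16072403917921152
s9 0.52 33 ymax [-0.2483 -0.248  -0.2478] z med of left 0.16197908383526977
s9 0.535 30 ymax [-0.248  -0.248  -0.2476] z med of left 0.15930600111853832
s9 0.55 40 ymax [-0.2461 -0.2461 -0.2448] z med of left 0.1612793239156718
t9 0.49 40 ymax [-0.2504 -0.2502 -0.2498] z med of left 0.16099153913396402
t9 0.505 28 ymax [-0.2496 -0.2492 -0.2491] z med of left 0.1613943246063705
t9 0.52 20 ymax [-0.2486 -0.2486 -0.2479] z med of left 0.16392847702251068
t9 0.535 20 ymax [-0.2482 -0.2476 -0.2474] z med of left 0.16239803316448675
t9 0.55 34 ymax [-0.2467 -0.2466 -0.2438] z med of left 0.16172517934937014
[ 0.5101 -0.2044  0.3449] 68
```

The fin edge is at y≈−0.2485, z≈0.162, consistent in both views. I'll put the firing end over it and press down gently.

```bash
python3 -m creep '[{"fingers":0.2,"x":0,"y":-0.7,"z":0,"twist":0},{"fingers":0.2,"x":0,"y":-1.39,"z":0,"twist":0},{"fingers":0.2,"x":0.3,"y":-1.39,"z":0,"twist":0},{"fingers":0.2,"x":0.55,"y":-1.39,"z":0,"twist":0},{"fingers":0.2,"x":0.6,"y":-1.39,"z":0,"twist":0},{"fingers":0.2,"x":0.65,"y":-1.39,"z":0,"twist":0},{"fingers":0.2,"x":0.65,"y":-1.39,"z":0,"twist":0}]' 12
python3 -m creep '[{"fingers":0.2,"x":0.06,"y":0,"z":0,"twist":0},{"fingers":0.2,"x":0.12,"y":0,"z":0,"twist":0},{"fingers":0.2,"x":0.12,"y":0,"z":0,"twist":0}]' 12
python3 -m creep '[{"fingers":0.2,"x":0.04,"y":0,"z":0,"twist":0},{"fingers":0.2,"x":0.06,"y":0,"z":0,"twist":0},{"fingers":0.2,"x":0.06,"y":0,"z":0,"twist":0}]' 12
python3 - <<'E'
from m import *
d=snap("s10"); crop(d,340,400,190,245,"s10",10)
E
```

```text
time: 14.02
position: [0.5199, -0.224, 0.1633]
tool_rot: [-0.0, 1.572, 0.002]
ft_force: [0.7, 0.5, 0.4]
grip_width: 0.247
time: 14.27
position: [0.5207, -0.2243, 0.159]
tool_rot: [0.0, 1.57, 0.001]
ft_force: [0.9, 2.2, 0.4]
grip_width: 0.245
time: 14.52
position: [0.5203, -0.2251, 0.1566]
tool_rot: [0.001, 1.57, 0.0]
ft_force: [0.7, 2.7, 0.4]
grip_width: 0.248
s10 10
```

View pics/s10.png

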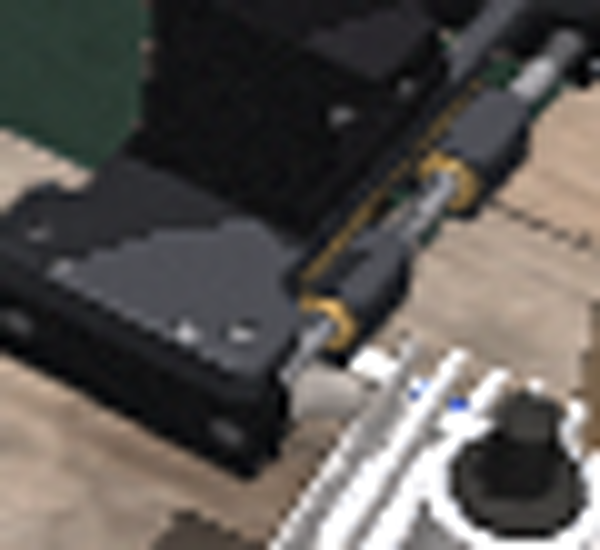

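The thread is seen at crop (320,390) against the fin edge at (345,420), and the force is only about 2.7 N along +y. I'll measure the current attitude by depth.

```bash
python3 - <<'E'
from tipm import *
d=load("s10"); st=telemetry.get_state(); M=R.from_rotvec(st["tool_rot"]).as_matrix(); print(st["position"],st["ft_force"])
c,q,uv=plugpts(d,(366,380,222,240),st["position"],M)
for a,b in sorted(zip(q.tolist(),uv.tolist()),key=lambda t:t[0][1]): print(np.array(a)*1000//1,b)
E
```

```text
[ 0.5202 -0.2252  0.1566] [0.1283 2.6794 1.8117]
[ -6. -39. -12.] [378, 237]
[ -6. -38. -16.] [377, 238]
[  1. -38.  -9.] [378, 238]
[ -5. -38. -20.] [376, 239]
[  2. -37. -13.] [377, 239]
[  8. -37.  -6.] [378, 239]
[  4. -37.  -1.] [379, 237]
[ 10. -37.   0.] [379, 238]
[ -5. -37.  -8.] [378, 236]
[ 16. -36.   2.] [379, 239]
[ -5. -36. -13.] [377, 237]
[  2. -36.   0.] [379, 236]
[ -3. -36.  -2.] [379, 235]
[ -5. -35.   0.] [379, 234]
[ -5. -35.  -5.] [378, 235]
[ -1. -34. -14.] [376, 238]
[-17. -29.  -2.] [377, 230]
[ 15. -27.   3.] [376, 237]
[ 19. -27.  -1.] [375, 239]
[ -7. -27.   4.] [377, 231]
[ -5. -27. -11.] [374, 235]
[  8. -27. -13.] [373, 239]
[ -7. -26.  -6.] [375, 233]
[ 18. -26.  10.] [377, 236]
[  4. -26. -18.] [372, 239]
[ 11. -26.  -7.] [374, 238]
[  0. -26. -14.] [373, 237]
[-10. -26.  -1.] [376, 231]
[  7. -26.  -7.] [374, 237]
[  3. -26.  -3.] [375, 235]
[ -4. -26. -19.] [372, 237]
[  6. -26. -12.] [373, 238]
[ 18. -26.   1.] [375, 238]
[ -3. -26. -14.] [373, 236]
[ -8. -25. -20.] [372, 236]
[-18. -25.  -2.] [376, 229]
[ 15. -25.   6.] [376, 236]
[-13. -25.   5.
[... 1017 characters left out ...]
31]
[-14. -20.  -6.] [373, 230]
[-17. -19.  -6.] [373, 229]
[-16. -19.   0.] [374, 228]
[-20. -19.  -1.] [374, 227]
[-19. -18.  -4.] [373, 228]
[ -9. -17.  -6.] [372, 231]
[-15. -16.  -5.] [372, 229]
[-11. -16.  -4.] [372, 230]
[-19. -16.  -1.] [373, 227]
[-12. -15.  -7.] [371, 230]
[-20. -15.  -4.] [372, 227]
[-15. -14.  -7.] [371, 229]
[-13. -14.  -1.] [372, 228]
[-19. -12.  -4.] [371, 227]
[-14. -12.  -2.] [371, 228]
[ -8. -11.  -5.] [370, 230]
[-17. -11.  -6.] [370, 228]
[-11. -10.  -5.] [370, 229]
[ -1. -10.  -2.] [370, 231]
[ -6. -10.  -8.] [369, 231]
[-16.  -9.   2.] [371, 226]
[-7. -9. -6.] [369, 230]
[-12.  -9.  -7.] [369, 229]
[-13.  -7.   0.] [370, 227]
[-11.  -7.  -3.] [369, 228]
```

The thread's upper edge now rises from −14 mm to −21 mm over 16 mm of length, so the plug has tilted up. I'll lift off, raise the grip force, and look.

```bash
python3 -m creep '[{"fingers":0.2,"x":-0.3,"y":0,"z":0,"twist":0},{"fingers":0.2,"x":-1,"y":0.5,"z":0,"twist":0},{"fingers":0.2,"x":-1.5,"y":1.5,"z":0,"twist":0},{"fingers":0.2,"x":-1.5,"y":2,"z":0,"twist":0},{"fingers":0.2,"x":-1.5,"y":2,"z":0,"twist":0},{"fingers":0.2,"x":-1.5,"y":2,"z":0,"twist":0},{"fingers":0.2,"x":-1.5,"y":2,"z":0,"twist":0}]' 30
python3 - <<'E'
from tipm import *
d=snap("s11"); crop(d,330,375,180,225,"s11",13)
st=telemetry.get_state(); M=R.from_rotvec(st["tool_rot"]).as_matrix(); print(st["position"],st["ft_force"],st["grip_width"],st["time"])
uv=proj(d,st["position"]); print(uv)
u,v=uv[0].astype(int)
c,q,p=plugpts(d,(u-6,u+28,v-15,v+18),st["position"],M)
m=(abs(q[:,2])<.012)&(q[:,1]<-.008); q=q[m]
for y in range(-36,-8,3):
    k=abs(q[:,1]*1000-y)<1.5
    if k.any(): print(y,k.sum(),"x",q[k,0].min(),q[k,0].max(),"z",q[k,2].min(),q[k,2].max())
E
```

```text
time: 15.15
position: [0.5196, -0.1471, 0.2168]
tool_rot: [0.001, 1.571, -0.003]
ft_force: [-0.5, -0.6, -1.0]
grip_width: 0.239
s11 13
[ 0.5195 -0.1475  0.2166] [-0.599  -0.2364 -0.575 ] 0.23881761952766706 15.2
[[343.0962 200.0204]]
-30 1 x -0.016841754721621485 -0.016841754721621485 z -0.003826751114788764 -0.003826751114788764
-27 3 x -0.010792906511463082 -0.007795340452941167 z -0.004215422695006198 0.0008281566813011736
-24 9 x -0.018125165467080092 -0.010036270290184876 z -0.006264489450997836 0.005760782671804267
-21 5 x -0.017281843348129922 -0.00814677210116545 z -0.004759211521404148 0.0020635854639012
-18 8 x -0.01735114071224463 -0.005971548517923925 z -0.0057905091460185906 0.000780629090501454
-15 3 x -0.014951902232611006 -0.00687773618088617 z -0.004758761614207494 -0.0033761818790743843
-12 6 x -0.014505645860978907 -0.006332322429981837 z -0.005844738732418073 0.003302055709441622
-9 7 x -0.015589748516609329 -0.0014960689547336497 z -0.00589027368754455 0.0030696616031554184
```

View pics/s11.png

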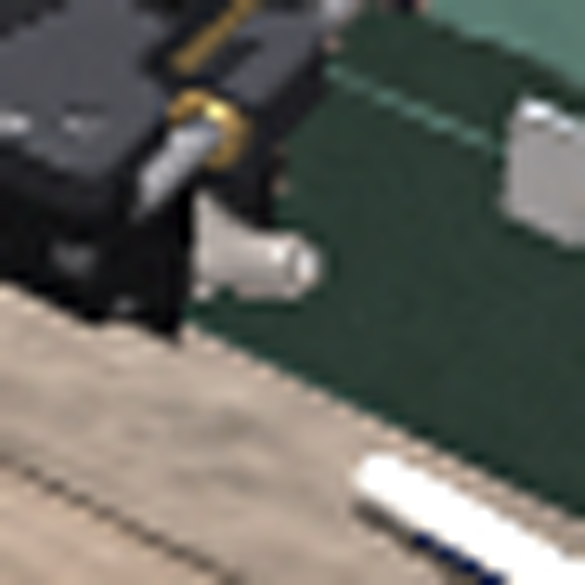

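Now the firing end shows cleanly against the green box: thread edges from (225,225)–(300,236) and (215,283)–(295,300), end face at (303,267). I'll cast these rays onto the plug's vertical plane.

```bash
python3 - <<'E'
from tipm import *
d=load("s11"); st=telemetry.get_state(); M=R.from_rotvec(st["tool_rot"]).as_matrix(); T=st["position"]
def pl(a,b,s=13,u0=330,v0=180,z=0.0):
    r=ray(d,u0+a/s-.5+.5/s*0,v0+b/s-.5); n=M[:,2]; k=((T+z*n-d["xyz"])@n)/(r@n); return ((d["xyz"]+k*r-T)@M*1000).round(1)
for nm,a,b in(("up1",232,227),("up2",295,234),("lo1",222,290),("lo2",293,300),("end",303,267),("elec",322,265)): print(nm,pl(a,b))
# automatic: non-green bright pixels mask, PCA in plane
w=(347,356,194,206); px=d["pixels"][w[2]:w[3],w[0]:w[1]].astype(int)
m=(px[...,0]>px[...,1]-5)&(px.max(2)>90); vs,us=np.nonzero(m)
Q=np.array([((lambda r,k:(d["xyz"]+k*r-T)@M)(*(lambda r:(r,((T-d["xyz"])@M[:,2])/(r@M[:,2])))(ray(d,u,v)))) for u,v in zip(us+w[0],vs+w[2])])*1000
for u in range(*w[:2]):
    k=us+w[0]==u
    if k.any(): print(u,vs[k].min()+w[2],vs[k].max()+w[2],Q[k].mean(0).round(1))
E
```

```text
up1 [-17.  -11.6  -0. ]
up2 [-22.9 -25.5   0. ]
lo1 [  0.3 -10.6   0. ]
lo2 [ -6.1 -26.5  -0. ]
end [-15.6 -28.   -0. ]
elec [-18.5 -32.   -0. ]
347 196 201 [-11.4 -11.    0. ]
348 197 202 [ -9.7 -14.1   0. ]
349 198 202 [ -9.7 -17.1   0. ]
350 198 202 [-11.3 -20.   -0. ]
351 194 202 [-16.1 -22.6   0. ]
352 198 202 [-14.5 -25.7   0. ]
353 199 201 [-16.1 -28.5   0. ]
354 199 201 [-17.7 -31.3   0. ]
```

The tilt is about 0.39 rad by both edges, slightly more than the camera's 0.27. The low terminal end lets me trim this: pressing it onto the flat bench until the TCP is about 9.5 mm up sets about 0.28 rad. I'll do that on clear bench.

```bash
python3 -m creep '[{"fingers":0.2,"x":0,"y":0.7,"z":0,"twist":0},{"fingers":0.2,"x":0.5,"y":1.25,"z":0,"twist":0},{"fingers":0.2,"x":1.4,"y":1.25,"z":0,"twist":0},{"fingers":0.2,"x":2.3,"y":1.25,"z":0,"twist":0},{"fingers":0.2,"x":3.2,"y":1.25,"z":0,"twist":0},{"fingers":0.2,"x":4,"y":1.25,"z":0,"twist":0},{"fingers":0.2,"x":4.5,"y":1.25,"z":0,"twist":0},{"fingers":0.2,"x":4.8,"y":1.25,"z":0,"twist":0},{"fingers":0.2,"x":4.95,"y":1.25,"z":0,"twist":0},{"fingers":0.2,"x":4.95,"y":1.25,"z":0,"twist":0},{"fingers":0.2,"x":4.95,"y":1.25,"z":0,"twist":0}]' 12
python3 -m creep '[{"fingers":0.2,"x":0.05,"y":0,"z":0,"twist":0},{"fingers":0.2,"x":0.1,"y":0,"z":0,"twist":0},{"fingers":0.2,"x":0.15,"y":0,"z":0,"twist":0},{"fingers":0.2,"x":0.2,"y":0,"z":0,"twist":0},{"fingers":0.2,"x":0.23,"y":0,"z":0,"twist":0},{"fingers":0.2,"x":0.23,"y":0,"z":0,"twist":0},{"fingers":0.2,"x":0.23,"y":0,"z":0,"twist":0}]' 12
```

```text
time: 16.12
position: [0.521, -0.0964, 0.0195]
tool_rot: [0.001, 1.569, -0.002]
ft_force: [0.5, 0.4, -0.3]
grip_width: 0.253
time: 16.7
position: [0.52, -0.0955, 0.0093]
tool_rot: [0.001, 1.571, -0.001]
ft_force: [0.3, 0.4, -0.7]
grip_width: 0.25
```

```bash
python3 -m creep '[{"fingers":0.2,"x":-0.5,"y":0,"z":0,"twist":0},{"fingers":0.2,"x":-1.5,"y":0,"z":0,"twist":0},{"fingers":0.2,"x":-2.5,"y":0,"z":0,"twist":0},{"fingers":0.2,"x":-3.5,"y":-0.4,"z":0,"twist":0},{"fingers":0.2,"x":-4.5,"y":-0.8,"z":0,"twist":0},{"fingers":0.2,"x":-5.18,"y":-1.25,"z":0,"twist":0},{"fingers":0.2,"x":-5.18,"y":-1.25,"z":0,"twist":0},{"fingers":0.2,"x":-5.18,"y":-1.25,"z":0,"twist":0},{"fingers":0.2,"x":-5.18,"y":-1.25,"z":0,"twist":0},{"fingers":0.2,"x":-5.18,"y":-1.25,"z":0,"twist":0}]' 30
python3 - <<'E'
from tipm import *
d=snap("s12"); crop(d,330,375,180,225,"s12",13)
st=telemetry.get_state(); M=R.from_rotvec(st["tool_rot"]).as_matrix(); T=st["position"]; print(T,st["time"],st["grip_width"])
w=(345,358,190,208); px=d["pixels"][w[2]:w[3],w[0]:w[1]].astype(int)
m=(px[...,0]>px[...,1]-5)&(px.max(2)>90); vs,us=np.nonzero(m); n=M[:,2]
def tq(u,v): r=ray(d,u,v); return (d["xyz"]+r*((T-d["xyz"])@n)/(r@n)-T)@M*1000
for u in range(*w[:2]):
    k=us+w[0]==u
    if k.any(): print(u,vs[k].min()+w[2],vs[k].max()+w[2],tq(u,vs[k].min()+w[2]-.5).round(1),tq(u,vs[k].max()+w[2]+.5).round(1))
E
```

```text
time: 17.53
position: [0.5191, -0.1442, 0.2148]
tool_rot: [0.0, 1.574, 0.001]
ft_force: [-0.8, -0.3, -0.3]
grip_width: 0.244
s12 13
[ 0.5191 -0.1443  0.2147] 17.5833 0.23729649721494303
345 190 207 [-39.8  -6.3   0. ] [ 19.9 -11.   -0. ]
346 190 207 [-41.3  -9.1  -0. ] [ 18.2 -13.9  -0. ]
347 190 207 [-42.8 -11.9   0. ] [ 16.5 -16.8   0. ]
348 198 207 [-18.5 -16.9   0. ] [ 14.8 -19.7  -0. ]
349 198 207 [-20.1 -19.8   0. ] [ 13.1 -22.6  -0. ]
350 193 203 [-37.8 -21.2   0. ] [ -2.  -24.4  -0. ]
351 190 203 [-48.7 -23.1   0. ] [ -3.6 -27.2   0. ]
352 199 201 [-21.6 -28.5   0. ] [-11.8 -29.4  -0. ]
```

View pics/s12.png

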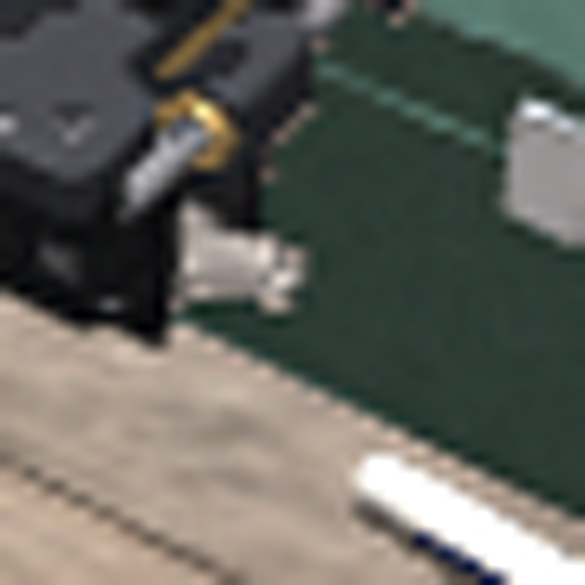

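The thread now reads flatter: upper edge (212,228)–(278,243), lower edge (188,298)–(268,310), end at (282,275), electrode out to (303,270).

```bash
python3 - <<'E'
from tipm import *
for n,T,L in(("s11",[.5195,-.1475,.2166],[(232,227),(295,234),(222,290),(293,300),(303,267),(322,265)]),("s12",None,[(212,228),(278,243),(188,298),(268,310),(282,275),(303,270)])):
    d=load(n); st=telemetry.get_state(); M=R.from_rotvec([0,np.pi/2,0]).as_matrix(); T=np.array(T) if T else st["position"]; nn=M[:,2]
    for a,b in L:
        r=ray(d,330+a/13-.5,180+b/13-.5); print(n,(a,b),((d["xyz"]+r*((T-d["xyz"])@nn)/(r@nn)-T)@M*1000).round(1))
    # depth-based fit: points of thread, take axis from PCA of camera-facing surface
    u,v=proj(d,T)[0].astype(int); c,q,p=plugpts(d,(u-2,u+14,v-8,v+12),T,M)
    k=(abs(q[:,2])<.009)&(q[:,1]<-.012)&(q[:,1]>-.034)&(q[:,0]<-.001); q=q[k]
    A=np.c_[q[:,1],np.ones(len(q))]; s=np.linalg.lstsq(A,q[:,0],rcond=None)[0]; print(n,"depth slope",s,len(q))
E
```

```text
s11 (232, 227) [-17.  -11.5   0. ]
s11 (295, 234) [-22.8 -25.4   0. ]
s11 (222, 290) [  0.3 -10.6  -0. ]
s11 (293, 300) [ -6.  -26.4   0. ]
s11 (303, 267) [-15.5 -27.9   0. ]
s11 (322, 265) [-18.3 -31.9   0. ]
s11 depth slope [ 0.1418 -0.0099] 31
s12 (212, 228) [-16.6 -10.6   0. ]
s12 (278, 243) [-20.9 -25.4   0. ]
s12 (188, 298) [ 4.4 -6.6 -0. ]
s12 (268, 310) [ -2.7 -24.6   0. ]
s12 (282, 275) [-13.3 -26.9   0. ]
s12 (303, 270) [-17.2 -31.4   0. ]
s12 depth slope [ 0.0345 -0.0121] 33
```

The tilt now reads about 0.3 rad (edges 0.29–0.39, bench geometry 0.28), and the tip lies 16 mm above and 31 mm ahead of the TCP. I'll turn the plug to face the camera and go to a stand-off 30 mm short of the focus pose.

```bash
python3 -m creep '[{"fingers":0.2,"x":0,"y":0.4,"z":-0.3,"twist":-1.4},{"fingers":0.2,"x":0,"y":0.9,"z":-0.6,"twist":-2.8},{"fingers":0.2,"x":0,"y":1.4,"z":-0.93,"twist":-4.2},{"fingers":0.2,"x":0,"y":1.9,"z":-0.93,"twist":-5.6},{"fingers":0.2,"x":0,"y":2.4,"z":-0.93,"twist":-7},{"fingers":0.2,"x":0,"y":2.9,"z":-0.93,"twist":-8.4},{"fingers":0.2,"x":0,"y":3.4,"z":-0.93,"twist":-9.8},{"fingers":0.2,"x":0,"y":3.9,"z":-0.93,"twist":-11.2},{"fingers":0.2,"x":0,"y":4.4,"z":-0.93,"twist":-12.6},{"fingers":0.2,"x":0,"y":4.9,"z":-0.93,"twist":-14},{"fingers":0.2,"x":0,"y":5.4,"z":-0.93,"twist":-15.4},{"fingers":0.2,"x":0,"y":6,"z":-0.93,"twist":-16.8},{"fingers":0.2,"x":0,"y":6.7,"z":-0.93,"twist":-18.2},{"fingers":0.2,"x":0,"y":7.4,"z":-0.93,"twist":-19.5},{"fingers":0.2,"x":0,"y":8.1,"z":-0.93,"twist":-19.8},{"fingers":0.2,"x":0.07,"y":8.7,"z":-0.93,"twist":-19.8},{"fingers":0.2,"x":0.07,"y":9.17,"z":-0.93,"twist":-19.8},{"fingers":0.2,"x":0.07,"y":9.17,"z":-0.93,"twist":-19.8},{"fingers":0.2,"x":0.07,"y":9.17,"z":-0.93,"twist":-19.8},{"fingers":0.2,"x":0.07,"y":9.17,"z":-0.93,"twist":-19.8}]' 30
python3 - <<'E'
from tipm import *
d=snap("s13"); crop(d,190,310,60,160,"s13",6)
t=snap("t13","top"); crop(t,190,290,110,210,"t13",6)
st=telemetry.get_state(); print(st["position"],R.from_rotvec(st["tool_rot"]).as_matrix().round(3),st["time"],st["grip_width"],st["ft_force"],st["joint_positions"])
E
```

```text
time: 19.25
position: [0.483, 0.2207, 0.213]
tool_rot: [-1.323, 1.134, 1.323]
ft_force: [-0.2, -0.5, -0.7]
grip_width: 0.243
s13 6
t13 6
[0.4834 0.2201 0.2135] [[-0.    -0.988 -0.153]
 [-0.001 -0.153  0.988]
 [-1.     0.    -0.001]] 19.35 0.24101136174490603 [-0.4996 -0.6877 -0.6185] [-0.7238  0.0702  0.2591  1.7675 -0.0182  1.3069  1.2638]
```

View pics/s13.png

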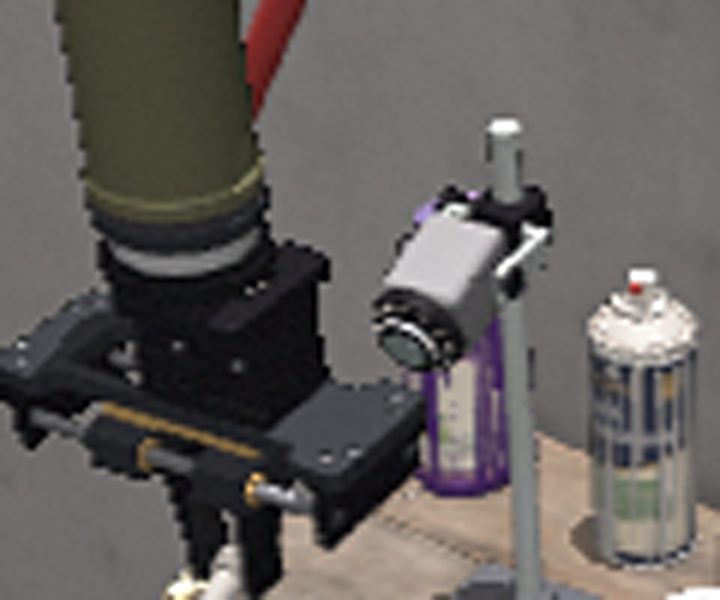

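View pics/t13.png

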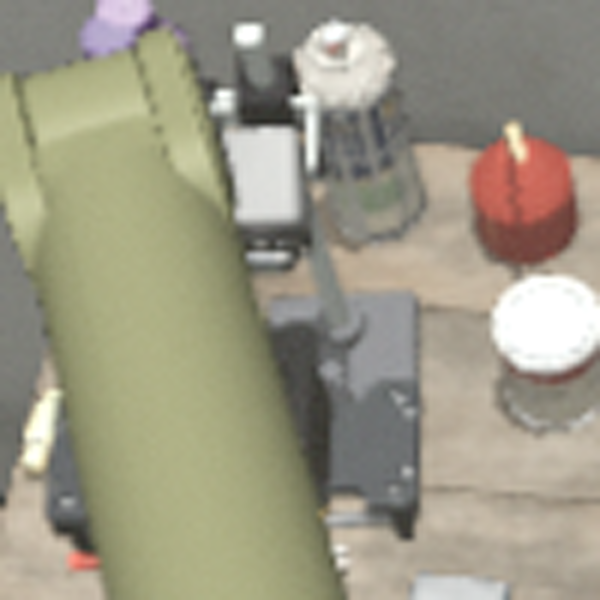

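The gripper stands well in front of the camera head (scene crop (420,300)) and the plug is just at the crop's bottom edge, (225,575). I'll look at the plug itself.

```bash
python3 - <<'E'
from tipm import *
d=load("s13"); crop(d,205,255,135,185,"s13b",12)
st=telemetry.get_state(); print(proj(d,st["position"]))
M=R.from_rotvec(st["tool_rot"]).as_matrix(); print(proj(d,st["position"]+M@[-.016,-.031,0]))
E
```

```text
s13b 12
[[229.2707 155.3946]]
[[234.8768 145.2705]]
```

View pics/s13b.png

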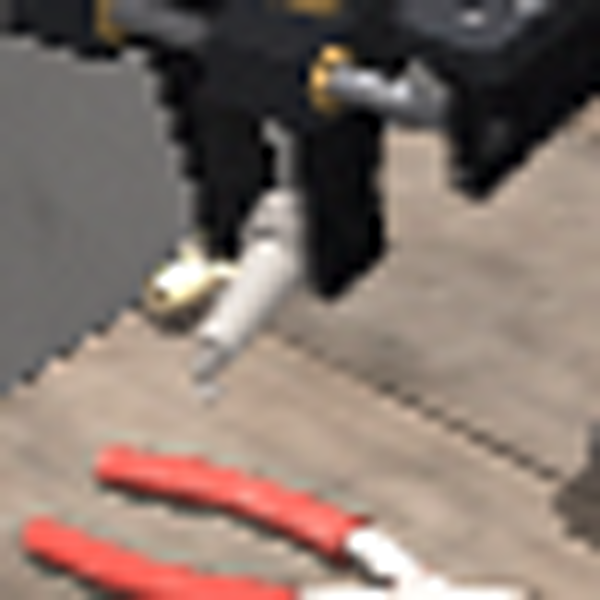

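This view shows the insulator and terminal: terminal end at crop (205,388), insulator running up to the hexagon at (275,215). I'll cast these onto the plug's plane for an independent tilt.

```bash
python3 - <<'E'
from tipm import *
d=load("s13"); st=telemetry.get_state(); T=st["position"]; M=R.from_rotvec(st["tool_rot"]).as_matrix(); nn=M[:,2]
P={}
for nm,a,b in(("term",205,388),("mid_ins",255,290),("ins_lo",215,340),("ins_up",270,250),("L1",212,338),("L2",248,262),("R1",235,350),("R2",298,262)):
    r=ray(d,205+a/12-.5,135+b/12-.5); P[nm]=((d["xyz"]+r*((T-d["xyz"])@nn)/(r@nn)-T)@M*1000); print(nm,P[nm].round(1))
# depth pts of insulator
c,q,p=plugpts(d,(215,235,148,172),T,M); k=(q[:,1]>.01)&(abs(q[:,2])<.015); q=q[k]
for y in range(8,50,4):
    j=abs(q[:,1]*1000-y)<2
    if j.any(): print(y,j.sum(),(np.median(q[j],0)*1000).round(1))
A=np.c_[q[:,1],np.ones(len(q))]; print("x vs y",np.linalg.lstsq(A,q[:,0],rcond=None)[0],"z vs y",np.linalg.lstsq(A,q[:,2],rcond=None)[0],len(q))
E
```

```text
term [13.9 40.  -0. ]
mid_ins [ 0.3 17.1 -0. ]
ins_lo [ 3.9 33.7 -0. ]
ins_up [-6.6  9.6  0. ]
L1 [ 2.6 34.6 -0. ]
L2 [-8.5 17.9 -0. ]
R1 [11.2 27.5 -0. ]
R2 [ 3.1  0.4 -0. ]
12 5 [-6.7 12.3 -2. ]
16 7 [-6.5 14.6 -3.2]
20 8 [-4.8 19.6 -4.5]
24 6 [-3.8 23.7 -3. ]
28 7 [-2.9 27.8 -3.5]
32 6 [-1.2 33.  -5.2]
36 5 [ 0.2 35.9 -3.8]
40 6 [ 3.2 39.9 -3.6]
44 2 [ 5.8 43.6 -2. ]
x vs y [ 0.3711 -0.012 ] z vs y [-0.0322 -0.0025] 52
```

Both ends agree: terminal at about (+9,+43) mm and tip at (−16,−31) mm in the tool frame. That is a length of 79 mm (77 given) and a tilt of about 0.31 rad, 0.04 off the line of sight. Final approach, slowly.

```bash
python3 -m creep '[{"fingers":0.2,"x":0,"y":-0.2,"z":0.01,"twist":0},{"fingers":0.2,"x":0,"y":-0.4,"z":0.02,"twist":0},{"fingers":0.2,"x":0,"y":-0.6,"z":0.03,"twist":0},{"fingers":0.2,"x":0,"y":-0.7,"z":0.04,"twist":0},{"fingers":0.2,"x":0,"y":-0.73,"z":0.04,"twist":0},{"fingers":0.2,"x":0,"y":-0.73,"z":0.04,"twist":0},{"fingers":0.2,"x":0,"y":-0.73,"z":0.04,"twist":0},{"fingers":0.2,"x":0,"y":-0.73,"z":0.04,"twist":0},{"fingers":0.2,"x":0,"y":-0.73,"z":0.04,"twist":0},{"fingers":0.2,"x":0,"y":-0.73,"z":0.04,"twist":0}]' 35
python3 - <<'E'
from tipm import *
d=snap("s14"); crop(d,210,290,80,170,"s14",6); t=snap("t14","top"); crop(t,210,280,120,200,"t14",7)
st=telemetry.get_state(); T=st["position"]; M=R.from_rotvec(st["tool_rot"]).as_matrix(); print(T,st["time"],st["grip_width"],st["ft_force"],abs(st["qd"]).max())
tip=T+M@[-.0155,-.031,.001]; L=np.array([.6375,.2475,.2555]); print("tip",tip,"dist to lens",np.linalg.norm(tip-L),"focus err",tip-[.5423,.2324,.2288],proj(d,tip),proj(t,tip))
c,q,p=plugpts(d,(215,245,140,170),T,M); k=(q[:,1]>.01)&(abs(q[:,2])<.015); q=q[k]
A=np.c_[q[:,1],np.ones(len(q))]; print("x vs y",np.linalg.lstsq(A,q[:,0],rcond=None)[0],"z vs y",np.linalg.lstsq(A,q[:,2],rcond=None)[0],len(q),q[:,1].max())
c,q,p=plugpts(d,(225,255,125,155),T,M); k=(q[:,1]<-.01)&(abs(q[:,2])<.015);print("front pts",k.sum(),(q[k]*1000).round(0)[:12],p[k][:12])
w=(378,408,220,250);c=cloud(d,*w);px=d["pixels"][w[2]:w[3],w[0]:w[1]];m=(px.max(2)<95)&(abs(c[...,2]-.18)<.004)&(np.hypot(c[...,0]-.512,c[...,1]+.295)<.03);print("bung rim",m.sum(),c[m].min(0),c[m].max(0))
crop(d,350,430,190,260,"s14b",8)
E
```

```text
time: 20.18
position: [0.5116, 0.2274, 0.2139]
tool_rot: [-1.323, 1.131, 1.323]
ft_force: [0.2, -1.4, -0.2]
grip_width: 0.236
s14 6
t14 7
[0.5117 0.2275 0.2139] 20.2833 0.2349968689205079 [-0.0684  0.4467 -1.4849] 0.0017353153305938675
tip [0.5421 0.2333 0.2294] dist to lens 0.09990388504590911 focus err [-0.0002  0.0009  0.0006] [[239.4736 139.8212]] [[233.7001 183.1036]]
x vs y [ 0.3902 -0.013 ] z vs y [ 0.0528 -0.0058] 49 0.04455189134397494
front pts 0 [] []
bung rim 71 [ 0.495  -0.3128  0.176 ] [ 0.5269 -0.2812  0.1829]
s14b 8
```

View pics/s14.png

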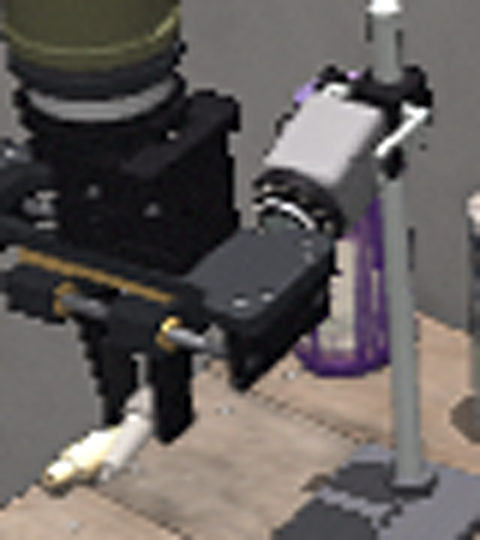

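View pics/t14.png

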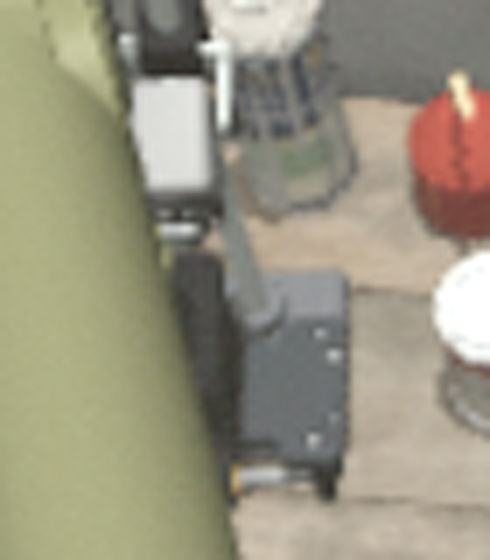

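View pics/s14b.png

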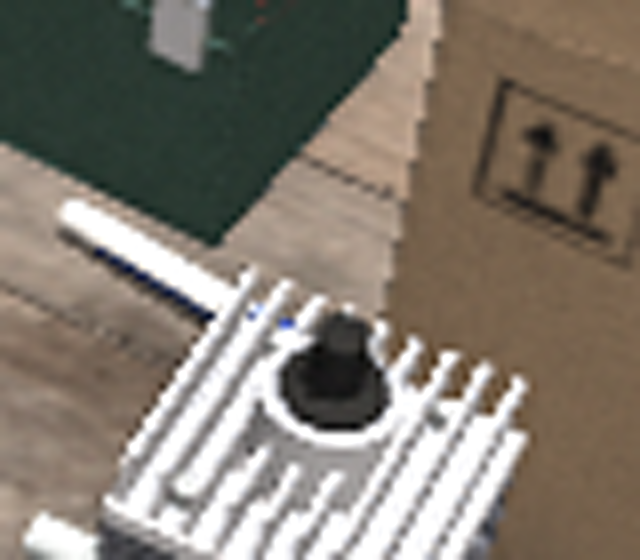

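The gripper is at rest with the plug in front of the lens. The thread end is hidden behind the fingers, and the terminal is seen at scene crop (100,460). The bung sits centred and upright on the boss (crop (335,390)), and the camera has not been touched. I'm handing in.

```bash
python3 -c "
from bench import workorder; print(workorder.close_job())"
```

```text
the job is handed in; nothing more can be done
None
```

I closed the plug well with the bung, then picked up the spark plug and handed the job in with the plug held still in front of the inspection camera. That took 20.3 s of the 56 s allowed. No verdict was reported.

**What I did**
- **Bung:** I pushed it in until it stopped at about 21 N and let go.
- **Plug:** I slid it clear of the vice before gripping it by the hexagon. The tool cannot tilt, so I tilted the plug in the jaws by pressing its firing end up on an engine fin. I then trimmed the angle by pressing the terminal end on the bench.

**Last checks**
- **Bung:** the rim centre is at (0.511, −0.297) against the well at (0.512, −0.296). It sits on the boss and looks upright.
- **Firing end:** it is calculated to be about 1 mm from the focus point and 100 mm from the lens. The fingers hid the tip in the final pictures, so this rests on the offset measured earlier in the grip. The lens position and that offset are each good to about 4 mm, against the 12 mm allowed.
- **Hold:** the arm was still and the jaws were closed on the hexagon with the grip set to 35 N.
- **Tools and camera:** the wrist force showed no contact near the camera. I did not measure the tools again after the moves.

**Where measurements disagreed**
- **Tilt:** different methods gave a plug tilt from 0.28 to 0.39 rad; I take about 0.31. The camera's line of sight is tilted about 0.27 rad, so the likely error is about 0.04 rad and the worst case about 0.13, within the 0.2 allowed.

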